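# Pack the cutting kit: templates into the clip rack, tools into the tray

### The arm

A 6-joint arm with a two-finger parallel gripper is mounted at the origin on a cart in front of the work surface, level with it; the furniture and walls round the work are solid. World frame = base frame: x ahead of the robot, y to its left, z up, the work surface at z = 0. Lengths are in m, angles in rad, forces in N, time in s.
With the tool pointing down it reaches from about 0.425 to 0.95 m from the base axis. Payload 3.5 kg.
Tool frame: the origin (TCP) lies at the very end of the fingers, on their centre line; the grasp point (between the pads) lies 19 mm behind it; z points along the fingers, y is the direction in which the jaws open and shut (so a half turn about z gives the same grasp; the last joint's range is limited). The gripper opens to 85 mm and grips with 20 to 120 N. Pads are 22 mm wide; open, the fingers measure 114 mm over their backs; the gripper's body (76 mm by 85 mm) begins 54 mm behind the grasp point. The pads swing forward as they close: fully open they stand 13 mm farther back than shut.
Start: joints at [-0.15, 0.286, 1.577, -0, 1.279, -0.15], TCP at [0.675, 0, 0.231] pointing down, gripper open.
Joint ranges: [-2.77, 2.77], [-0.9, 2.22], [0.21, 2.48], [-1.53, 4.67], [0.24, 2.81], [-2.84, 2.84]. Speed limits (rad/s): [2.79, 2.79, 3.14, 3.14, 3.14, 3.14].

### API

Orientations are given as a unit quaternion [x, y, z, w].
In Python, from plant import ctrl, imaging gives the robot as it stands.
- The arm moves only by the shell command python3 -m creep 'ROWS' [OPENING] [FORCE]. ROWS is JSON, one flat list of numbers, 4 for each row, row after row: the shift along the tool's x, y, z in units of 25 mm (1.0 is 25 mm), then the turn about the tool's z in units of 5 degrees (1.0 is 5 degrees). A call has 1 to 20 rows; each row is the pose to reach, as a shift and turn from the pose commanded when the call began, along the tool's axes at that moment; what a row does not reach only later rows make up. A row lasts 1/12 s, in which the tool goes at most 41.7 mm and 7.16 degrees, less where a joint would pass 70% of its speed; a pose out of reach is approached as far as the arm can. A call with a gripper value outside its range is refused whole. OPENING is the closure in counts, from 0 (fully open) to 255 (shut), set as the call begins (- or left out, the last holds). The fingers move at their own pace and stop on an object; FORCE is the grip in N (left out, the last holds). Time passes only in rows, so rows that repeat a pose let the fingers close. It gives the time, the measured TCP pose, the force and the opening at its end, in the units of the state.
- ctrl.get_state(): the state, without advancing time (a new reading comes with each control period).
- imaging.read_camera(name): name is "scene" or "side" or "wrist"; returns the picture (480x640x3 uint8, red, green, blue); there is no depth.
- imaging.camera_info(name): a dict with "intrinsics" (3x3 intrinsics, pixels), "origin" and "attitude" of the camera in the world. Camera axes: x right, y down, z forward; pixel columns grow to the right and rows downward; lengths in m; the calibration is good to about 2 mm. A picture is of the moment at which its call begins: read the wrist's pose just before it. camera_info takes no time and is no camera call; for the wrist camera it gives the pose at the moment of the call.
- ctrl.sign_off(): hands the job in, once; it reports no verdict.
Trained networks look in the newest picture that a camera, given by its name, has taken for a name from the list of things; names that differ only in an ending like _2 or _b are one class to them, and where a whole thing is asked for, a point or a joint stands for the part that bears it (a point fixed in the world has none). Each returns a list of dicts, best first, with "p" (0 to 1); they miss things now and then, are a little off and sometimes report something else, mostly with a low value. They report only what shows in the picture. A call takes as long as a camera call.
- imaging.silhouettes(camera, name): "mask" (480x640 bool, what is visible of it) and "uv" ([column, row] in pixels, amid what is visible of it).
The state is a dict: "time": time; "qpos": joint angles; "dq": joint speeds; "joint_efforts": joint torques, N m; "eef_pos": TCP position; "tcp_rot": TCP orientation; "contact_force": force on the tool from outside, world axes, zero at the start; "wrist_torque": the same for the moment, N m; "opening": opening from 0.0 (shut) to 1.0 (fully open).
Only numpy, scipy, OpenCV 4.12 (cv2) and the standard library are available. Lean on these libraries where they do the work, as an engineer would, in place of code of your own. Each camera call takes 0.05 s, during which the arm holds its last target.

### The job

Pack up the cutting kit: take every pattern template out of the plywood sorting stand and push it upright into a slot of its own in the spring clip rack, centred in the clips and fully home on the slot floor. Lay the rotary cutter flat in the wide compartment of the tool tray and the marker and the seam ripper flat in the two narrow ones, one in each, all with the blade, cap or point end away from the tray's carrying bar. Leave the tape measure and the pin tin where they are.

Things in the scene. Friction and masses are not known exactly. Their poses are not given: they have to be found in the camera images.
- template_1_grip (a point): Centre of the grip bar (wood, 70 x 12 mm, 40 mm high) on top of template 1: hardboard panel 6 mm thick, a plain rectangle 110 mm wide, 104 mm tall with the bar, 100 g. Its lower edge is 84 mm below this point. x along its width, y through its thickness, z up. Either side may face either way. Starts upright in a groove of the stand; three or four templates are present.
- template_2_grip (a point): Centre of the grip bar (wood, 70 x 12 mm, 40 mm high) on top of template 2: hardboard panel 6 mm thick, 110 mm wide, stepped to 84 mm above 52 mm, 104 mm tall with the bar, 100 g. Its lower edge is 84 mm below this point. x along its width, y through its thickness, z up. Either side may face either way. Starts upright in a groove of the stand; three or four templates are present.
- template_3_grip (a point): Centre of the grip bar (wood, 70 x 12 mm, 40 mm high) on top of template 3: hardboard panel 6 mm thick, 110 mm wide, stepped to 96 mm above 52 mm, 104 mm tall with the bar, 100 g. Its lower edge is 84 mm below this point. x along its width, y through its thickness, z up. Either side may face either way. Starts upright in a groove of the stand; three or four templates are present.
- template_4_grip (a point): Centre of the grip bar (wood, 70 x 12 mm, 40 mm high) on top of template 4: hardboard panel 6 mm thick, 110 mm wide, stepped to 72 mm above 52 mm, 104 mm tall with the bar, 100 g. Its lower edge is 84 mm below this point. x along its width, y through its thickness, z up. Either side may face either way. Starts upright in a groove of the stand; three or four templates are present.
- stand: Plywood sorting stand, fixed, 110 (x) x 236 (y) mm, origin at the centre of its underside; four loose grooves along its x, 58 mm apart at y = -87, -29, 29, 87 mm, 8.5 mm wide, walls up to z = 43 mm, floor at z = 10 mm. Templates lift straight out; neighbouring grip bars have 46 mm between them.
- rack: Spring clip rack, fixed, starts empty: grey board 140 (x) x 236 (y) mm, four rows of steel clips; origin at the centre of its underside. Four slots along its x, 58 mm apart in y. A clip squeezes a panel with about 6 N, so the panel does not drop in: push it down (up to 15 N where it enters between the clips, then about 4) until its lower edge meets the slot floor. Stand and rack may have changed places.
- slot_1 (a point): Rack slot 1: point on the slot floor, 10 mm above the table, on which the middle of a seated template's lower edge stands; x along the slot, y across, z up. Fixed cheeks with faces at y = 3 mm; sprung jaws resting at y = 0, which the panel pushes back to y = -3 mm. Both flare to a mouth from y = -6.5 to 9.5 mm at z = 44 mm. Dark end posts at x = +-59 mm, flared to +-65 mm at the top. Grip bar centre of a seated template: 84 mm above.
- slot_2 (a point): Rack slot 2: point on the slot floor, 10 mm above the table, on which the middle of a seated template's lower edge stands; x along the slot, y across, z up. Fixed cheeks with faces at y = 3 mm; sprung jaws resting at y = 0, which the panel pushes back to y = -3 mm. Both flare to a mouth from y = -6.5 to 9.5 mm at z = 44 mm. Dark end posts at x = +-59 mm, flared to +-65 mm at the top. Grip bar centre of a seated template: 84 mm above.
- slot_3 (a point): Rack slot 3: point on the slot floor, 10 mm above the table, on which the middle of a seated template's lower edge stands; x along the slot, y across, z up. Fixed cheeks with faces at y = 3 mm; sprung jaws resting at y = 0, which the panel pushes back to y = -3 mm. Both flare to a mouth from y = -6.5 to 9.5 mm at z = 44 mm. Dark end posts at x = +-59 mm, flared to +-65 mm at the top. Grip bar centre of a seated template: 84 mm above.
- slot_4 (a point): Rack slot 4: point on the slot floor, 10 mm above the table, on which the middle of a seated template's lower edge stands; x along the slot, y across, z up. Fixed cheeks with faces at y = 3 mm; sprung jaws resting at y = 0, which the panel pushes back to y = -3 mm. Both flare to a mouth from y = -6.5 to 9.5 mm at z = 44 mm. Dark end posts at x = +-59 mm, flared to +-65 mm at the top. Grip bar centre of a seated template: 84 mm above.
- tray: Grey tool tray, fixed, 188 (x) x 176 (y) mm, origin at the centre of its underside, floor 6 mm thick, walls 20 mm high. Three compartments along its x, 176 mm long: a wide one between two narrow ones. The walls between stand only at both ends; the middle 86 mm is an open trough across the tray for the fingers. Steel carrying bar at the -x end, top 27 mm above the table.
- bay_wide (a point): Centre of the floor of the tray's wide middle compartment, 62 mm wide; +x points to the end away from the carrying bar.
- bay_left (a point): Centre of the floor of the tray's narrow compartment on the +y side, 34 mm wide; +x points to the end away from the carrying bar.
- bay_right (a point): Centre of the floor of the tray's narrow compartment on the -y side, 34 mm wide; +x points to the end away from the carrying bar.
- rotary_cutter_mid (a point): Rotary cutter (yellow handle, round blade head; 152 x 45 x 16 mm, 60 g): point to grip, in the handle's middle, half-way up, 10 mm behind the cutter's mid-length and 8 mm above what it lies on; x points along it to the blade end, y across; the handle is about 24 mm wide there.
- rotary_cutter_tip (a point): Point in the blade head, 78 mm ahead of the grip point along x, 3 mm to the side along y.
- marker_mid (a point): Marker pen (dark with a red cap; 137 x 17 x 20 mm, 18 g): centre, half-way up (10 mm); x points along it to the red cap end.
- marker_tip (a point): Red cap end of the marker, 66 mm ahead of its centre along x.
- seam_ripper_mid (a point): Seam ripper (blue handle, steel point; 128 x 13 x 12 mm, 12 g): centre, half-way up (6 mm); x points along it to the steel point.
- seam_ripper_tip (a point): Steel point of the seam ripper, 62 mm ahead of its centre along x.
- tape_measure: Yellow tape measure, 69 x 68 x 31 mm, loose, a bystander; origin at the centre of its underside.
- pin_tin: Round tin of pins with a red lid, 67 mm across, 31 mm high, loose, a bystander; origin at the centre of its underside.

How it is judged:
At the end, for the whole second after the job is handed in: Each template present upright in a rack slot: foot within 2.5 mm of the floor, within 8 mm along and 6 mm across, in line within 0.08 rad. Cutter flat in the wide bay, marker and ripper flat in one narrow bay each, tips away from the bar; all at rest (((x of template_1_grip in the frame of slot_1 between -0.008 and 0.008 m and y of template_1_grip in the frame of slot_1 between -0.006 and 0.006 m and z of template_1_grip in the frame of slot_1 between 0.08 and 0.0865 m) or (x of template_1_grip in the frame of slot_2 between -0.008 and 0.008 m and y of template_1_grip in the frame of slot_2 between -0.006 and 0.006 m and z of template_1_grip in the frame of slot_2 between 0.08 and 0.0865 m) or (x of template_1_grip in the frame of slot_3 between -0.008 and 0.008 m and y of template_1_grip in the frame of slot_3 between -0.006 and 0.006 m and z of template_1_grip in the frame of slot_3 between 0.08 and 0.0865 m) or (x of template_1_grip in the frame of slot_4 between -0.008 and 0.008 m and y of template_1_grip in the frame of slot_4 between -0.006 and 0.006 m and z of template_1_grip in the frame of slot_4 between 0.08 and 0.0865 m)) and angle between the x axis of each of template_1_grip, template_2_grip, template_3_grip, template_4_grip and the x axis of rack, either way round below 0.08 rad and angle between each of template_1_grip, template_2_grip, template_3_grip, template_4_grip's own z axis and vertical below 0.08 rad and linear speed of each of template_1, template_2, template_3, template_4, rotary_cutter, marker, seam_ripper below 0.02 m/s and ((x of template_2_grip in the frame of slot_1 between -0.008 and 0.008 m and y of template_2_grip in the frame of slot_1 between -0.006 and 0.006 m and z of template_2_grip in the frame of slot_1 between 0.08 and 0.0865 m) or (x of template_2_grip in the frame of slot_2 between -0.008 and 0.008 m and y of template_2_grip in the frame of slot_2 between -0.006 and 0.006 m and z of template_2_grip in the frame of slot_2 between 0.08 and 0.0865 m) or (x of template_2_grip in the frame of slot_3 between -0.008 and 0.008 m and y of template_2_grip in the frame of slot_3 between -0.006 and 0.006 m and z of template_2_grip in the frame of slot_3 between 0.08 and 0.0865 m) or (x of template_2_grip in the frame of slot_4 between -0.008 and 0.008 m and y of template_2_grip in the frame of slot_4 between -0.006 and 0.006 m and z of template_2_grip in the frame of slot_4 between 0.08 and 0.0865 m)) and ((x of template_3_grip in the frame of slot_1 between -0.008 and 0.008 m and y of template_3_grip in the frame of slot_1 between -0.006 and 0.006 m and z of template_3_grip in the frame of slot_1 between 0.08 and 0.0865 m) or (x of template_3_grip in the frame of slot_2 between -0.008 and 0.008 m and y of template_3_grip in the frame of slot_2 between -0.006 and 0.006 m and z of template_3_grip in the frame of slot_2 between 0.08 and 0.0865 m) or (x of template_3_grip in the frame of slot_3 between -0.008 and 0.008 m and y of template_3_grip in the frame of slot_3 between -0.006 and 0.006 m and z of template_3_grip in the frame of slot_3 between 0.08 and 0.0865 m) or (x of template_3_grip in the frame of slot_4 between -0.008 and 0.008 m and y of template_3_grip in the frame of slot_4 between -0.006 and 0.006 m and z of template_3_grip in the frame of slot_4 between 0.08 and 0.0865 m)) and ((x of template_4_grip in the frame of slot_1 between -0.008 and 0.008 m and y of template_4_grip in the frame of slot_1 between -0.006 and 0.006 m and z of template_4_grip in the frame of slot_1 between 0.08 and 0.0865 m) or (x of template_4_grip in the frame of slot_2 between -0.008 and 0.008 m and y of template_4_grip in the frame of slot_2 between -0.006 and 0.006 m and z of template_4_grip in the frame of slot_2 between 0.08 and 0.0865 m) or (x of template_4_grip in the frame of slot_3 between -0.008 and 0.008 m and y of template_4_grip in the frame of slot_3 between -0.006 and 0.006 m and z of template_4_grip in the frame of slot_3 between 0.08 and 0.0865 m) or (x of template_4_grip in the frame of slot_4 between -0.008 and 0.008 m and y of template_4_grip in the frame of slot_4 between -0.006 and 0.006 m and z of template_4_grip in the frame of slot_4 between 0.08 and 0.0865 m)) and x of rotary_cutter_mid in the frame of bay_wide between -0.03 and 0.03 m and y of rotary_cutter_mid in the frame of bay_wide between -0.02 and 0.02 m and y of rotary_cutter_tip in the frame of bay_wide between -0.026 and 0.026 m and x of rotary_cutter_tip in the frame of bay_wide above 0.03 m and z of rotary_cutter_mid in the frame of bay_wide below 0.014 m and z of rotary_cutter_tip in the frame of bay_wide below 0.016 m and (((x of marker_mid in the frame of bay_left between -0.03 and 0.03 m and y of marker_mid in the frame of bay_left between -0.014 and 0.014 m and y of marker_tip in the frame of bay_left between -0.02 and 0.02 m and x of marker_tip in the frame of bay_left above 0.03 m and z of marker_mid in the frame of bay_left below 0.016 m and z of marker_tip in the frame of bay_left below 0.018 m) and (x of seam_ripper_mid in the frame of bay_right between -0.03 and 0.03 m and y of seam_ripper_mid in the frame of bay_right between -0.014 and 0.014 m and y of seam_ripper_tip in the frame of bay_right between -0.02 and 0.02 m and x of seam_ripper_tip in the frame of bay_right above 0.03 m and z of seam_ripper_mid in the frame of bay_right below 0.012 m and z of seam_ripper_tip in the frame of bay_right below 0.014 m)) or ((x of marker_mid in the frame of bay_right between -0.03 and 0.03 m and y of marker_mid in the frame of bay_right between -0.014 and 0.014 m and y of marker_tip in the frame of bay_right between -0.02 and 0.02 m and x of marker_tip in the frame of bay_right above 0.03 m and z of marker_mid in the frame of bay_right below 0.016 m and z of marker_tip in the frame of bay_right below 0.018 m) and (x of seam_ripper_mid in the frame of bay_left between -0.03 and 0.03 m and y of seam_ripper_mid in the frame of bay_left between -0.014 and 0.014 m and y of seam_ripper_tip in the frame of bay_left between -0.02 and 0.02 m and x of seam_ripper_tip in the frame of bay_left above 0.03 m and z of seam_ripper_mid in the frame of bay_left below 0.012 m and z of seam_ripper_tip in the frame of bay_left below 0.014 m)))); the robot touches nothing.
It fails at once if the tape measure is knocked more than 30 mm aside (distance of tape_measure from where it was at the start of the episode above 0.03 m).
It fails at once if the pin tin is knocked more than 30 mm aside (distance of pin_tin from where it was at the start of the episode above 0.03 m).
Of template_1, template_2, template_3, template_4 only 3 to 4 are there at a start; the rules pass over those that are not, and their reading is None.
At some moment in a run one of rotary_cutter may be knocked a few centimetres aside while the robot is not near it.
It also fails if it takes over 210 s, if anything falls off the work surface, if the arm or the gripper's body presses on something with over 40 N, if the wrist force passes 120 N, or if a joint passes its speed limit or range.

## Working session

There is one attempt and no reset: what is moved stays moved. The work goes in short steps, Python scripts to look and compute and a shell command to move; the robot and the scene stay as the last step left them, time stands still between calls to the robot, and variables do not carry over. Pictures are saved under pics/ and viewed, and the job is handed in when it is done.

```bash
ls; mkdir -p pics
python3 - <<'E'
from plant import ctrl, imaging
import cv2,numpy as np
print(ctrl.get_state())
for c in ["scene","side","wrist"]:
    i=imaging.camera_info(c); print(c,i)
    cv2.imwrite(f"pics/{c}0.png",imaging.read_camera(c)[:,:,::-1])
E
```

```text
pics
{'time': 0.0, 'qpos': array([-1.50026121e-01,  2.87180203e-01,  1.57820499e+00, -3.16621769e-05,
        1.27858459e+00, -1.50002335e-01]), 'dq': array([ 2.75459904e-05, -7.06942711e-04, -1.43766418e-03,  1.18733136e-03,
       -1.02142994e-03, -5.67578376e-04]), 'joint_efforts': array([-1.79628755e-04, -4.05981302e+01, -2.92628127e+01, -1.54224781e-04,
        5.81841552e-03,  3.74769741e-06]), 'eef_pos': array([6.74333557e-01, 1.05057208e-04, 2.29922327e-01]), 'tcp_rot': array([ 0.70711145,  0.70710111, -0.00071759, -0.00094761]), 'contact_force': array([-0.34385215,  0.22546688,  0.96984566]), 'wrist_torque': array([-0.0278228 ,  0.00735376, -0.04855055]), 'opening': 0.996957026745489}
scene {'intrinsics': array([[582.40920329,   0.        , 314.22888362],
       [  0.        , 582.40920329, 238.08926842],
       [  0.        ,   0.        ,   1.        ]]), 'origin': array([-0.35767537, -0.64201703,  0.90413622]), 'attitude': array([ 0.78762714, -0.42654057,  0.21711879, -0.38802844])}
side {'intrinsics': array([[499.26161979,   0.        , 323.21086584],
       [  0.        , 499.26161979, 231.82678237],
       [  0.        ,   0.        ,   1.        ]]), 'origin': array([ 0.3514106 , -1.11368957,  0.55063088]), 'attitude': array([ 0.83138627, -0.0663964 ,  0.05023024, -0.5494227 ])}
wrist {'intrinsics': array([[359.19594203,   0.        , 320.03922933],
       [  0.        , 359.19594203, 237.10498138],
       [  0.        ,   0.        ,   1.        ]]), 'origin': array([0.67508807, 0.08123945, 0.37261549]), 'attitude': array([ 9.86916488e-01, -8.25746960e-05, -1.11506689e-03,  1.61228392e-01])}
```

View pics/scene0.png

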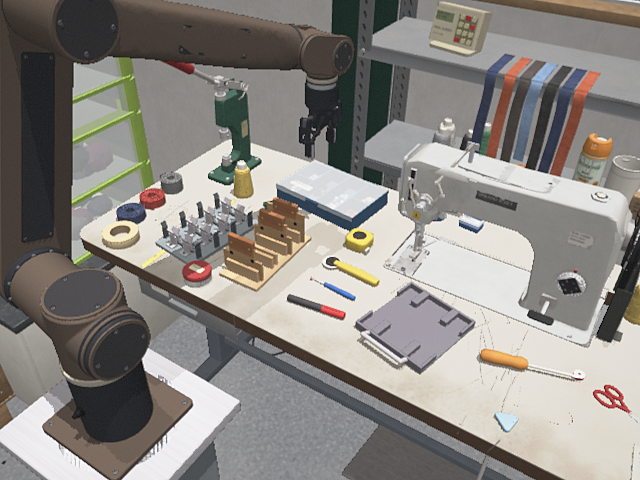

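View pics/side0.png

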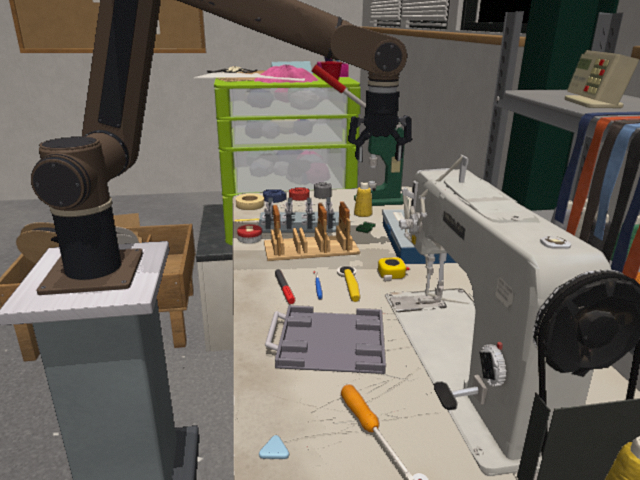

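View pics/wrist0.png

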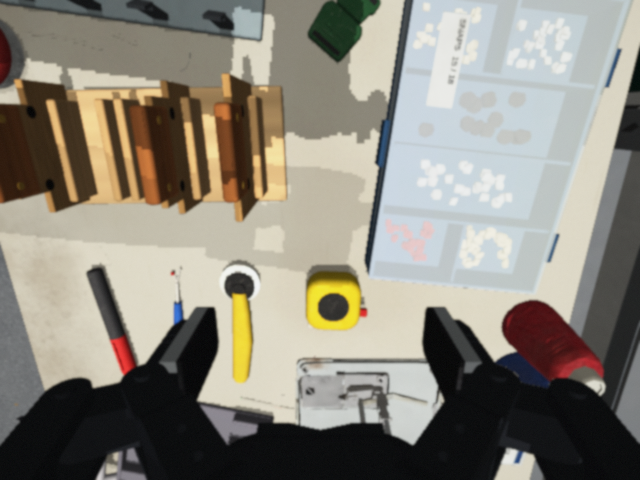

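```bash
cat > h.py <<'E'
from plant import ctrl, imaging
import cv2,numpy as np
from scipy.spatial.transform import Rotation as R
def cam(c):
    i=imaging.camera_info(c); return i["intrinsics"],np.array(i["origin"]),R.from_quat(i["attitude"]).as_matrix()
def unproj(uv,z,C):
    K,o,A=C; d=A@np.linalg.solve(K,np.array([uv[0],uv[1],1.])); return o+d*(z-o[2])/d[2]
def proj(p,C):
    K,o,A=C; q=K@(A.T@(np.asarray(p)-o)); return q[:2]/q[2]
def tri(obs):
    # obs list of (uv,C)
    M=np.zeros((3,3));b=np.zeros(3)
    for uv,C in obs:
        K,o,A=C; d=A@np.linalg.solve(K,np.array([uv[0],uv[1],1.])); d/=np.linalg.norm(d)
        P=np.eye(3)-np.outer(d,d); M+=P; b+=P@o
    return np.linalg.solve(M,b)
def axis(mask):
    ys,xs=np.nonzero(mask); p=np.stack([xs,ys],1).astype(float); m=p.mean(0)
    w,v=np.linalg.eigh(np.cov((p-m).T)); a=v[:,1]; t=(p-m)@a
    return m,m+a*t.min(),m+a*t.max()
def snap(c,name):
    C=cam(c); im=imaging.read_camera(c); cv2.imwrite(f"pics/{name}.png",im[:,:,::-1]); return C,im
def tool():
    s=ctrl.get_state(); return s["eef_pos"],R.from_quat(s["tcp_rot"]).as_matrix(),s
def shift(target,yaw_y=None):
    """target TCP pos; print shift in tool axes units; turn so tool y axis lies along angle yaw_y (rad, world)"""
    p,M,s=tool(); d=M.T@(np.asarray(target)-p)/0.025
    out=list(np.round(d,2))
    if yaw_y is not None:
        cur=np.arctan2(M[1,1],M[0,1]); e=(yaw_y-cur+np.pi/2)%np.pi-np.pi/2
        out.append(round(float(-np.degrees(e)/5),2)) # tool z is down
    print("pos",np.round(p,4),"shift",out); return out
E
python3 - <<'E'
from h import *
for c in ["wrist","side","scene"]:
    C,im=snap(c,c+"1")
    for n in ["template_1_grip","stand","rack","tray","rotary_cutter","marker","seam_ripper","rotary_cutter_tip","marker_tip","seam_ripper_tip","tape_measure","pin_tin"]:
        try: r=imaging.silhouettes(c,n)
        except Exception as e: print(n,e); continue
        for d in r[:4]:
            m,a,b=axis(d["mask"]); 
            print(c,n,round(d["p"],2),"uv",np.round(d["uv"]),"n",d["mask"].sum(),"axis@0",np.round(unproj(a,0.0,C)[:2],3),np.round(unproj(b,0.0,C)[:2],3))
E
```

```text
wrist template_1_grip 0.68 uv [180.  11.] n 6149 axis@0 [0.623 0.164] [0.387 0.179]
wrist stand 0.98 uv [132. 146.] n 16242 axis@0 [0.64  0.055] [0.399 0.057]
wrist rack 0.92 uv [180.  14.] n 6090 axis@0 [0.623 0.164] [0.387 0.18 ]
wrist tray 0.85 uv [223. 428.] n 2420 axis@0 [ 0.608 -0.278] [ 0.358 -0.403]
rotary_cutter it knows: bay_left, bay_right, bay_wide, marker_mid, marker_tip, pin_tin, rack, rotary_cutter_mid, rotary_cutter_tip, seam_ripper_mid, seam_ripper_tip, slot, stand, tape_measure, template_1_grip, temp
marker it knows: bay_left, bay_right, bay_wide, marker_mid, marker_tip, pin_tin, rack, rotary_cutter_mid, rotary_cutter_tip, seam_ripper_mid, seam_ripper_tip, slot, stand, tape_measure, template_1_grip, temp
seam_ripper it knows: bay_left, bay_right, bay_wide, marker_mid, marker_tip, pin_tin, rack, rotary_cutter_mid, rotary_cutter_tip, seam_ripper_mid, seam_ripper_tip, slot, stand, tape_measure, template_1_grip, temp
wrist rotary_cutter_tip 0.87 uv [241. 311.] n 2634 axis@0 [ 0.584 -0.078] [ 0.576 -0.239]
wrist marker_tip 0.76 uv [112. 317.] n 1929 axis@0 [ 0.418 -0.081
[... 3396 characters left out ...]
axis@0 [ 0.586 -0.224] [ 0.593 -0.069]
scene rotary_cutter_tip 0.23 uv [204. 231.] n 3653 axis@0 [0.66  0.204] [0.392 0.288]
scene rotary_cutter_tip 0.19 uv [419. 329.] n 6147 axis@0 [ 0.575 -0.464] [ 0.431 -0.251]
scene marker_tip 0.84 uv [317. 304.] n 447 axis@0 [ 0.449 -0.214] [ 0.43  -0.074]
scene seam_ripper_tip 0.75 uv [199. 275.] n 587 axis@0 [0.409 0.134] [0.351 0.165]
scene seam_ripper_tip 0.71 uv [242. 249.] n 825 axis@0 [0.464 0.012] [0.531 0.184]
scene tape_measure 0.84 uv [359. 240.] n 534 axis@0 [ 0.717 -0.139] [ 0.691 -0.073]
scene pin_tin 0.94 uv [199. 277.] n 678 axis@0 [0.396 0.123] [0.358 0.18 ]
scene pin_tin 0.29 uv [358. 238.] n 542 axis@0 [ 0.72  -0.138] [ 0.686 -0.075]
```

```bash
python3 -m creep '[2,-1.5,-0.5,0, 4,-3,-1,0, 6,-4.5,-1.6,0, 8.8,-6.2,-1.6,0, 8.8,-6.2,-1.6,0, 8.8,-6.2,-1.6,0, 8.8,-6.2,-1.6,0, 8.8,-6.2,-1.6,0, 8.8,-6.2,-1.6,0, 8.8,-6.2,-1.6,0, 8.8,-6.2,-1.6,0]'
python3 - <<'E'
from h import *
print(tool()[0])
C,im=snap("wrist","w_rack")
for n in ["rack","slot","stand","template_1_grip","pin_tin"]:
    for d in imaging.silhouettes("wrist",n)[:5]:
        m,a,b=axis(d["mask"]); print(n,round(d["p"],2),np.round(d["uv"]),d["mask"].sum(),np.round(a),np.round(b))
E
```

```text
time: 2.57
eef_pos: [0.5206, 0.219, 0.271]
tcp_rot: [0.708, 0.707, -0.0, 0.0]
contact_force: [0.8, 0.6, 0.2]
opening: 0.999
[0.52061809 0.2190196  0.27103396]
rack 0.71 [311. 177.] 26726 [420. 193.] [203. 163.]
slot 0.84 [315. 174.] 26538 [420. 192.] [203. 163.]
stand 0.65 [314. 314.] 11387 [415. 313.] [227. 320.]
template_1_grip 0.59 [401. 345.] 2142 [395. 280.] [404. 400.]
template_1_grip 0.34 [242. 347.] 2150 [246. 280.] [238. 399.]
pin_tin 0.93 [191. 260.] 2794 [216. 244.] [163. 275.]
```

View pics/w_rack.png

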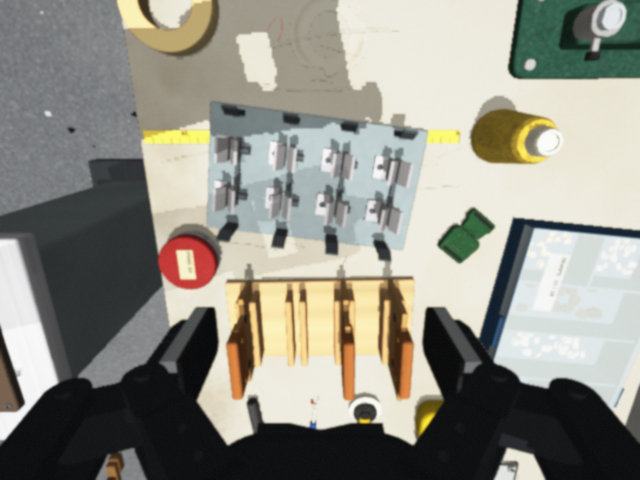

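Run:
```python
import cv2
im=cv2.imread("pics/w_rack.png")
cv2.imwrite("pics/w_rack_z.png",cv2.resize(im[90:270,190:440],None,fx=3.2,fy=3.2,interpolation=cv2.INTER_CUBIC))
```

```text
(no output)
```

View pics/w_rack_z.png

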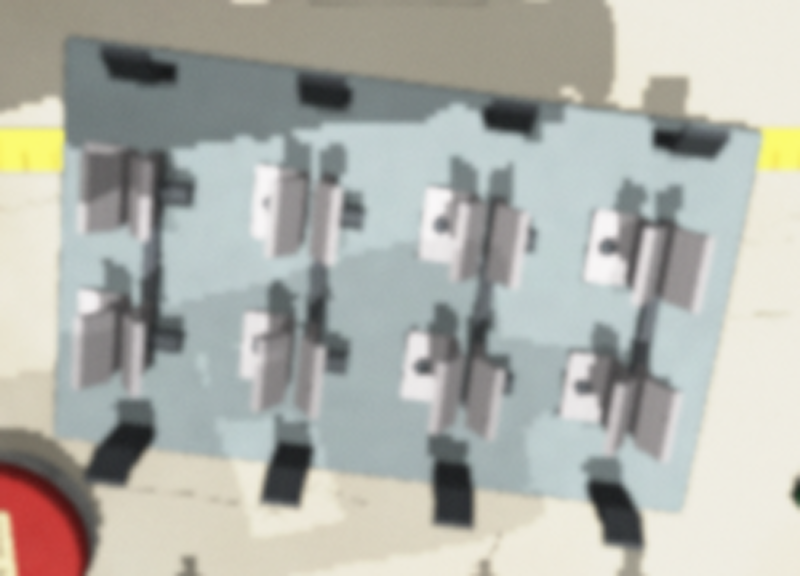

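Run:
```python
from h import *
from scipy.optimize import least_squares
C=cam("wrist")
z=np.array([[65,37],[762,130],[682,511],[54,436]])/3.2+[190,90]
for h in (0.008,0.010):
  P=np.array([unproj(u,h,C) for u in z]); print(np.round(P,4), [round(np.linalg.norm(P[i]-P[(i+1)%4]),4) for i in range(4)])
def f(q):
    c,s=np.cos(q[2]),np.sin(q[2])
    L=[(-.118,.07),(.118,.07),(.118,-.07),(-.118,-.07)]
    return np.ravel([proj([q[0]+c*a-s*b,q[1]+s*a+c*b,q[3]],C)-u for (a,b),u in zip(L,z)])
for free in (0,1):
    g=(lambda q:f(np.r_[q,0.01])) if not free else f
    r=least_squares(g,[.515,.26,-.1]+([.01] if free else [])); print(np.round(r.x,4),np.round(r.fun,2))
q=r.x
im=cv2.imread("pics/w_rack.png")
for k,yy in enumerate((-87,-29,29,87)):
    c,s=np.cos(q[2]),np.sin(q[2]); 
    for l in (-.055,0,.055):
      a=yy/1000; p=[q[0]+c*a-s*l,q[1]+s*a+c*l]
      for zz,col in ((0.01,(0,0,255)),(0.044,(255,0,0))):
        u=proj([*p,zz],C); cv2.circle(im,tuple(np.int32(u*1)),1,col,-1)
cv2.imwrite("pics/w_rack_o.png",cv2.resize(im[90:270,190:440],None,fx=3.2,fy=3.2))
```

```text
[[0.4047 0.3156 0.008 ]
 [0.6378 0.2857 0.008 ]
 [0.6206 0.1481 0.008 ]
 [0.387  0.1779 0.008 ]] [np.float64(0.235), np.float64(0.1387), np.float64(0.2355), np.float64(0.1388)]
[[0.4053 0.3155 0.01  ]
 [0.6372 0.2858 0.01  ]
 [0.6201 0.1488 0.01  ]
 [0.3877 0.1785 0.01  ]] [np.float64(0.2338), np.float64(0.138), np.float64(0.2343), np.float64(0.1381)]
[ 0.5126  0.2319 -0.127 ] [-0.92 -0.74  1.25 -0.55  0.45  1.03 -0.77  0.94]
[ 0.5125  0.2315 -0.127   0.006 ] [ 0.11 -0.17  0.07 -0.28 -0.38  0.19  0.18  0.3 ]
```

View pics/w_rack_o.png

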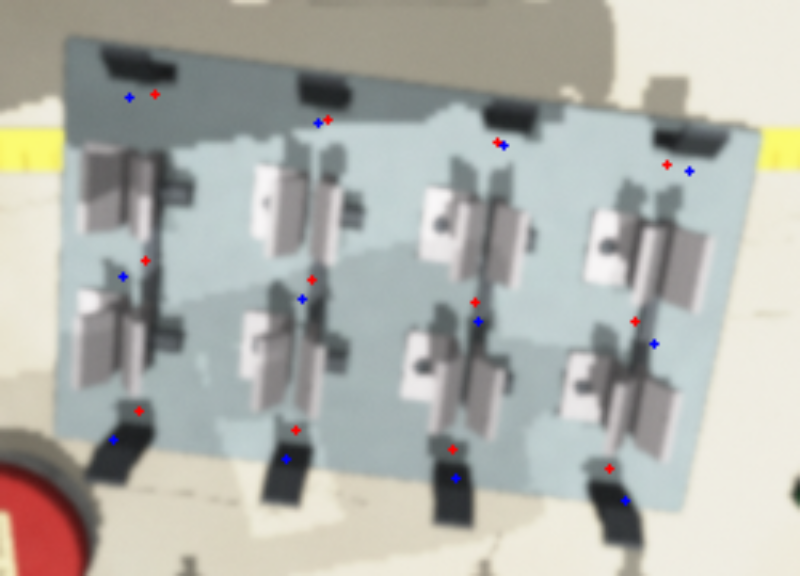

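```bash
python3 -m creep '[-2,0,0,0, -5,0,0,0, -5,0,0,0, -5,0,0,0, -5,0,0,0, -5,0,0,0, -5,0,0,0]'
python3 - <<'E'
from h import *
C,im=snap("wrist","w_stand")
print(C[1])
cv2.imwrite("pics/w_stand_z.png",cv2.resize(im[130:380,190:440,::-1],None,fx=2.4,fy=2.4,interpolation=cv2.INTER_CUBIC))
E
```

```text
time: 3.45
eef_pos: [0.52, 0.0958, 0.2714]
tcp_rot: [0.707, 0.707, 0.0, -0.0]
contact_force: [0.2, -0.5, -0.4]
opening: 0.999
[0.5203113  0.17688831 0.41389966]
```

View pics/w_stand.png

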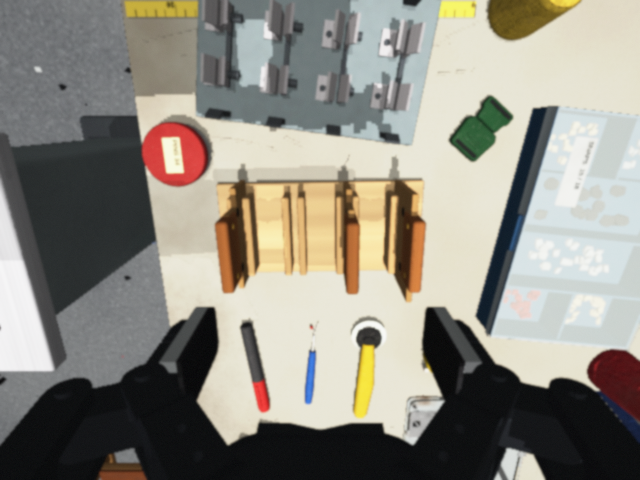

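View pics/w_stand_z.png

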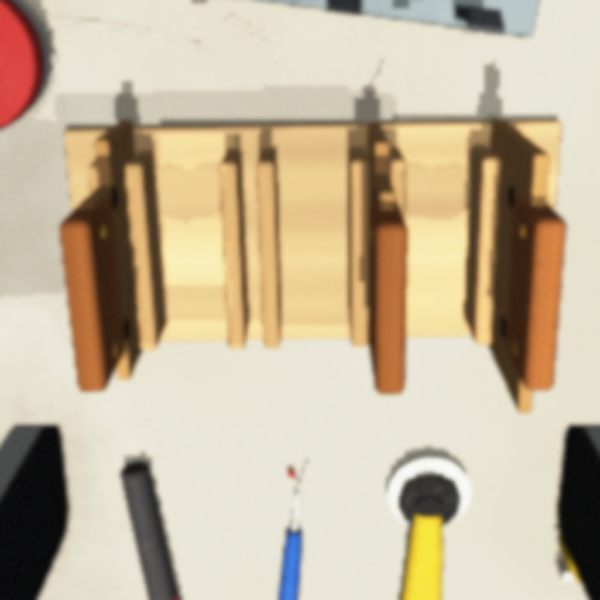

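Run:
```python
from h import *
from scipy.optimize import least_squares
C=cam("wrist")
f=lambda u:np.array(u)/2.4+[190,130]
for n,t,b in (("A",(76.5,224),(93,388)),("C",(389.5,225),(390,391)),("D",(548,222),(540,387))):
    T=unproj(f(t),.114,C);B=unproj(f(b),.114,C); print(n,np.round((T+B)/2,4),"len",np.linalg.norm(T-B).round(4),"ang",np.degrees(np.arctan2(*(T-B)[:2])).round(1))
# stand board corners: z=.010?
for h in (.006,.01):
  for u in ((66,127),(559,118),(470,337),(160,340)): print(h,np.round(unproj(f(u),h,C),4))
```

```text
A [0.4353 0.056  0.114 ] len 0.066 ang -0.6
C [0.5494 0.0553 0.114 ] len 0.067 ang -1.9
D [0.607  0.0568 0.114 ] len 0.0664 ang -2.4
0.006 [0.4033 0.1053 0.006 ]
0.006 [0.6371 0.1098 0.006 ]
0.006 [ 0.6017 -0.0031  0.006 ]
0.006 [ 0.4419 -0.005   0.006 ]
0.01 [0.4045 0.106  0.01  ]
0.01 [0.636  0.1105 0.01  ]
0.01 [ 0.6009 -0.0013  0.01  ]
0.01 [ 0.4427 -0.0032  0.01  ]
```

```bash
python3 -m creep '[-0.8,1.7,0,0, -1.6,3.48,1,-0.2, -1.6,3.48,2.5,-0.2, -1.6,3.48,4,-0.2, -1.6,3.48,5,-0.2, -1.6,3.48,5,-0.2, -1.6,3.48,5,-0.2, -1.6,3.48,5,-0.2]' 120 40
python3 - <<'E'
from h import *
shift([.607,.056,.075],0.019)
C,im=snap("side","s1"); cv2.imwrite("pics/s1z.png",cv2.resize(im[150:300,200:450,::-1],None,fx=3,fy=3))
E
```

```text
time: 4.17
eef_pos: [0.6083, 0.0559, 0.1486]
tcp_rot: [0.7, 0.714, 0.001, 0.001]
contact_force: [0.7, -0.8, 0.9]
opening: 0.533
pos [0.6083 0.0559 0.1486] shift [np.float64(0.01), np.float64(-0.06), np.float64(2.94), -0.0]
```

View pics/s1z.png

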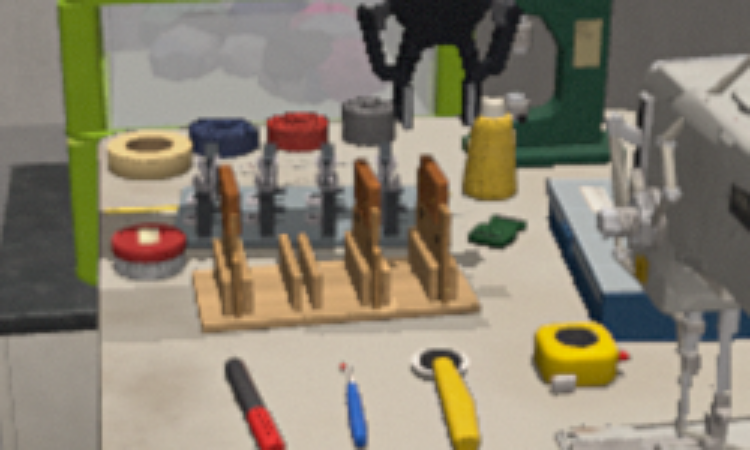

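```bash
python3 -m creep '[0,-0.05,0.8,0, 0,-0.05,1.6,0, 0,-0.05,2.4,0, 0,-0.05,2.9,0, 0,-0.05,2.9,0, 0,-0.05,2.9,0]'; python3 -m creep '[0,0,0,0,0,0,0,0,0,0,0,0,0,0,0,0,0,0,0,0,0,0,0,0,0,0,0,0,0,0,0,0,0,0,0,0]' 255 40
```

```text
time: 4.72
eef_pos: [0.6065, 0.0552, 0.0751]
tcp_rot: [0.701, 0.713, 0.001, 0.001]
contact_force: [-0.6, -0.8, 1.0]
opening: 0.529
time: 5.47
eef_pos: [0.6071, 0.0549, 0.0757]
tcp_rot: [0.701, 0.713, 0.001, 0.001]
contact_force: [0.3, 0.3, 6.2]
opening: 0.128
```

```bash
python3 -m creep '[0,0,-0.6,0,0,0,-1.2,0,0,0,-2,0,0,0,-2.8,0,0,0,-3.6,0,0,0,-3.6,0,0,0,-3.6,0]'
python3 - <<'E'
from h import *
shift([.5988,.2205,.165],-0.127)
C,im=snap("wrist","w2"); C,im=snap("side","s2")
E
```

```text
time: 6.05
eef_pos: [0.6061, 0.055, 0.1643]
tcp_rot: [0.701, 0.713, 0.001, 0.001]
contact_force: [-0.1, -0.3, -2.2]
opening: 0.133
pos [0.6061 0.055  0.1643] shift [np.float64(6.63), np.float64(-0.18), np.float64(-0.03), 1.65]
```

View pics/w2.png

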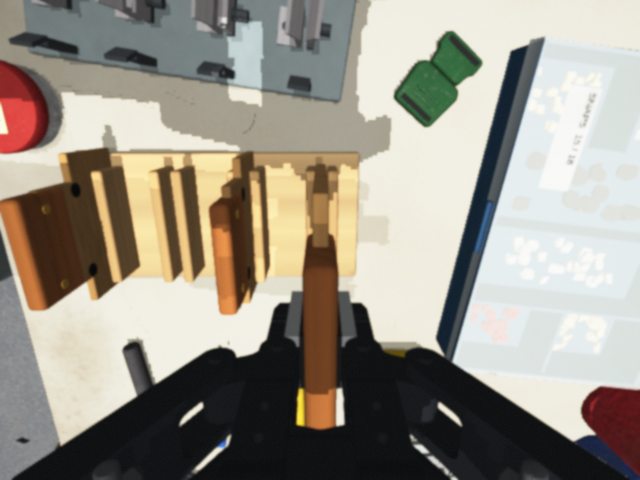

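```bash
cat >> h.py <<'E'
def bar(top,bot,C,dz=0.039):
    p,M,s=tool(); T=unproj(top,p[2]+dz,C);B=unproj(bot,p[2]+dz,C); m=(T+B)/2
    print("len",np.linalg.norm(T-B).round(4),"bar centre in tool (x,y) mm",np.round((M.T@(m-p))[:2]*1000,1),"ang deg",np.degrees(np.arctan2((M.T@(T-B))[1],(M.T@(T-B))[0])).round(2))
E
python3 - <<'E'
from h import *
im=cv2.imread("pics/w2.png"); cv2.imwrite("pics/w2z.png",cv2.resize(im[220:450,250:390],None,fx=2.5,fy=2.5,interpolation=cv2.INTER_CUBIC))
bar((320,238),(321,428),cam("wrist"))
E
```

```text
len 0.0742 bar centre in tool (x,y) mm [9.  0.5] ang deg -0.25
```

View pics/w2z.png

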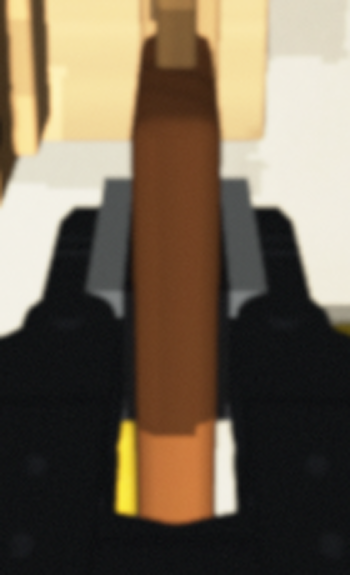

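```bash
cat >> h.py <<'E'
def end(top,C,dz=0.039):
    p,M,s=tool(); T=unproj(top,p[2]+dz,C); print("bar centre tool x,y mm",np.round((M.T@(T-p))[:2]*1000-[35,0],1))
E
python3 - <<'E'
from h import *
end((320,266),cam("wrist")); end((320,238),cam("wrist"),-0.001)
E
```

```text
bar centre tool x,y mm [1.8 0.3]
bar centre tool x,y mm [-2.5  0.3]
```

```bash
python3 -m creep '[1.2,0,0,0.5, 2.6,0,0,1, 4,-0.1,0,1.65, 5.4,-0.18,0,1.65, 6.63,-0.18,0,1.65, 6.63,-0.18,0,1.65, 6.63,-0.18,0.7,1.65, 6.63,-0.18,1.3,1.65, 6.63,-0.18,1.3,1.65,6.63,-0.18,1.3,1.65]'
python3 - <<'E'
from h import *
shift([.5988,.2205,.0755],-0.127)
C,im=snap("wrist","w3"); 
cv2.imwrite("pics/w3z.png",cv2.resize(im[100:400,180:460,::-1],None,fx=2,fy=2))
E
```

```text
time: 6.98
eef_pos: [0.5965, 0.2199, 0.1283]
tcp_rot: [0.75, 0.661, -0.003, -0.001]
contact_force: [1.0, -0.8, -1.9]
opening: 0.136
pos [0.5965 0.2199 0.1283] shift [np.float64(0.04), np.float64(0.1), np.float64(2.11), 0.0]
```

View pics/w3z.png

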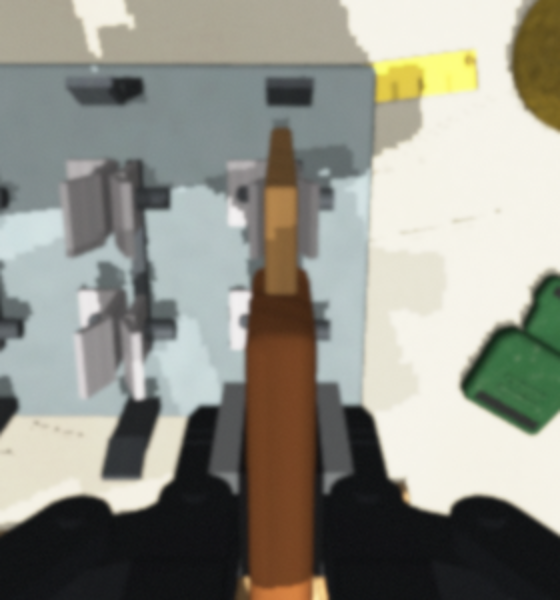

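```bash
python3 -m creep '[0,0.1,0,0, 0,0.1,0.4,0, 0,0.1,0.8,0, 0,0.1,1.2,0, 0,0.1,1.4,0, 0,0.1,1.4,0]';  python3 -m creep '[0,0,0.2,0, 0,0,0.4,0, 0,0,0.6,0, 0,0,0.7,0, 0,0,0.7,0]'
python3 - <<'E'
from h import *
shift([.5988,.2205,.0755],-0.127)
snap("wrist","w4"); snap("side","s4")
E
```

```text
time: 7.53
eef_pos: [0.6127, 0.2216, 0.118]
tcp_rot: [0.75, 0.661, 0.011, 0.008]
contact_force: [-10.6, -5.3, 55.3]
opening: 0.135
time: 7.95
eef_pos: [0.6155, 0.2239, 0.1099]
tcp_rot: [0.75, 0.661, 0.015, 0.008]
contact_force: [-20.6, -5.6, 83.6]
opening: 0.137
pos [0.6155 0.2239 0.1099] shift [np.float64(-0.24), np.float64(-0.69), np.float64(1.35), 0.01]
```

View pics/w4.png

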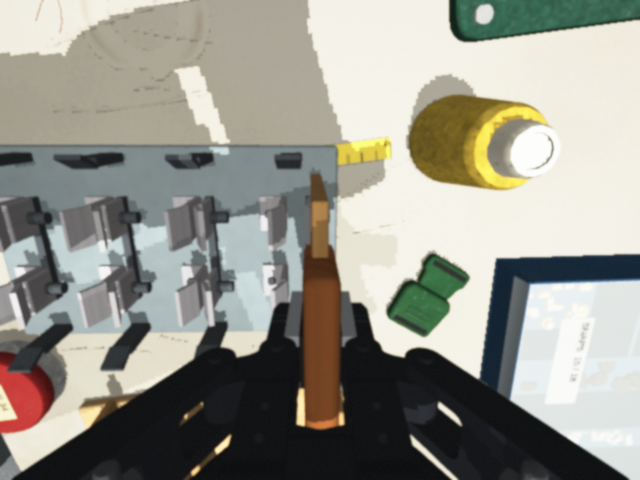

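```bash
python3 -m creep '[0,0,-0.5,0, 0,0,-1.2,0, 0,0,-2,0, 0,0,-3,0, 0,0,-3,0]'
python3 - <<'E'
from h import *
shift([.5988,.2205,.0755],-0.127)
C,im=snap("wrist","w5"); snap("side","s5")
cv2.imwrite("pics/w5z.png",cv2.resize(im[100:400,180:460,::-1],None,fx=2,fy=2))
E
```

```text
time: 8.47
eef_pos: [0.6042, 0.2209, 0.1599]
tcp_rot: [0.75, 0.661, 0.005, 0.003]
contact_force: [1.4, 0.7, 0.4]
opening: 0.134
pos [0.6042 0.2209 0.1599] shift [np.float64(-0.05), np.float64(-0.25), np.float64(3.37), 0.0]
```

View pics/w5z.png

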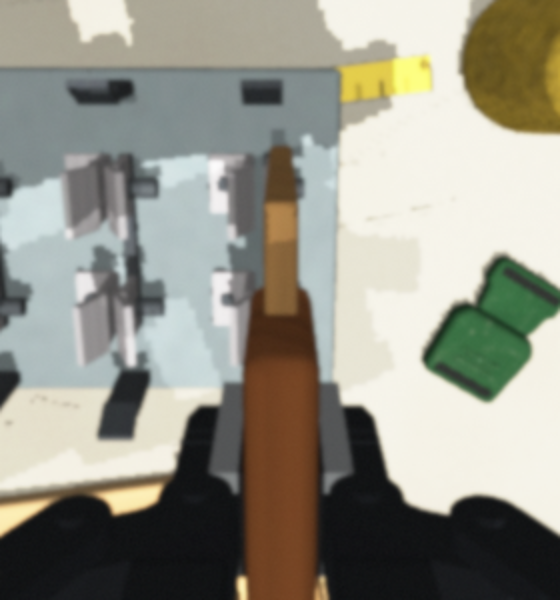

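View pics/s5.png

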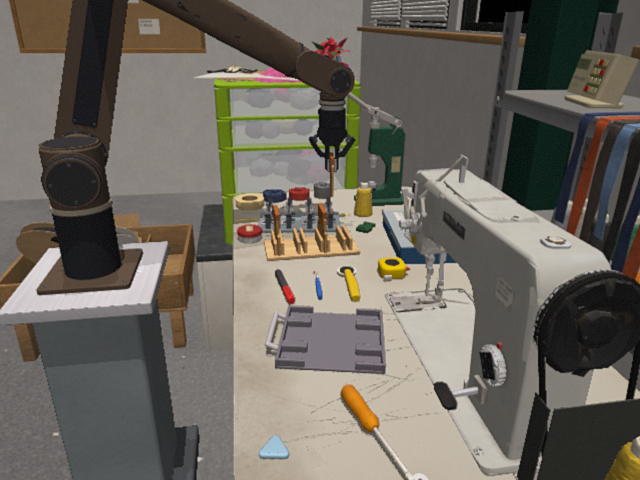

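```bash
python3 -m creep '[0,0,0,0,0,0,0,0,0,0,0,0,0,0,0,0,0,0,0,0,0,0,0,0]'
python3 - <<'E'
from h import *
s=shift([.5988,.2205,.0755],-0.127)
print(tool()[1].round(4), tool()[2]["contact_force"])
# overlay z=.054 slot centres on the earlier rack picture: camera pose at that time from TCP offset
E
```

```text
time: 9.07
eef_pos: [0.6007, 0.2203, 0.1533]
tcp_rot: [0.75, 0.661, -0.0, -0.0]
contact_force: [0.5, 0.5, -1.9]
opening: 0.136
pos [0.6007 0.2203 0.1533] shift [np.float64(-0.0), np.float64(-0.07), np.float64(3.11), 0.01]
[[ 1.262e-01  9.920e-01 -8.000e-04]
 [ 9.920e-01 -1.262e-01 -2.000e-04]
 [-3.000e-04 -8.000e-04 -1.000e+00]] [ 0.49084515  0.50995683 -1.90517792]
```

```bash
cat >> h.py <<'E'
RK=np.array([.5125,.2315,-.127])
def slot(y,l=0,z=.01):
    c,s=np.cos(RK[2]),np.sin(RK[2]); return np.array([RK[0]+c*y-s*l,RK[1]+s*y+c*l,z])
E
python3 - <<'E'
from h import *
K,_,_=cam("wrist"); A=R.from_quat([ 9.86916488e-01,0,0,1.61228392e-01]).as_matrix()
C=(K,np.array([.5209,.3001,.4135]),A)
im=cv2.imread("pics/w_rack.png"); im=cv2.resize(im[90:270,190:440],None,fx=3.2,fy=3.2,interpolation=cv2.INTER_CUBIC)
g=lambda p:(proj(p,C)-[190,90])*3.2
for y in (-.087,-.029,.029,.087):
    for yy,col in ((-.008,(0,255,0)),(0,(255,0,0)),(.008,(0,255,0))):
        cv2.line(im,tuple(np.int32(g(slot(y+yy,-.05,.054)))),tuple(np.int32(g(slot(y+yy,.05,.054)))),col,1)
for a,b in ((-.118,.07),(.118,.07),(.118,-.07),(-.118,-.07)): cv2.circle(im,tuple(np.int32(g(slot(a,b,.006)))),3,(0,0,255),-1)
cv2.imwrite("pics/w_rack_o2.png",im)
E
```

```text
(no output)
```

View pics/w_rack_o2.png

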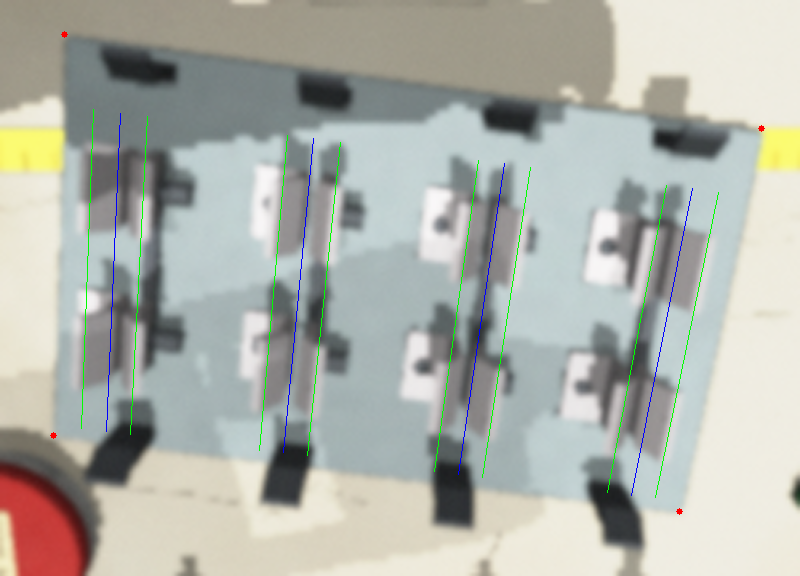

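Run:
```python
from h import *
C,im=snap("wrist","w6"); snap("side","s6"); a=im[100:400,180:460,::-1]
cv2.imwrite("pics/w6z.png",cv2.resize(a,None,fx=2,fy=2))
im=cv2.imread("pics/s6.png"); cv2.imwrite("pics/s6z.png",cv2.resize(im[100:270,230:430],None,fx=3.5,fy=3.5,interpolation=cv2.INTER_CUBIC))
```

```text
(no output)
```

View pics/w6z.png

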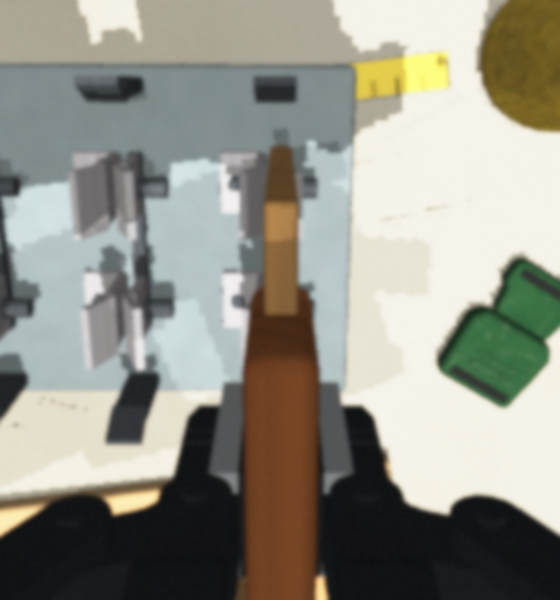

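View pics/s6z.png

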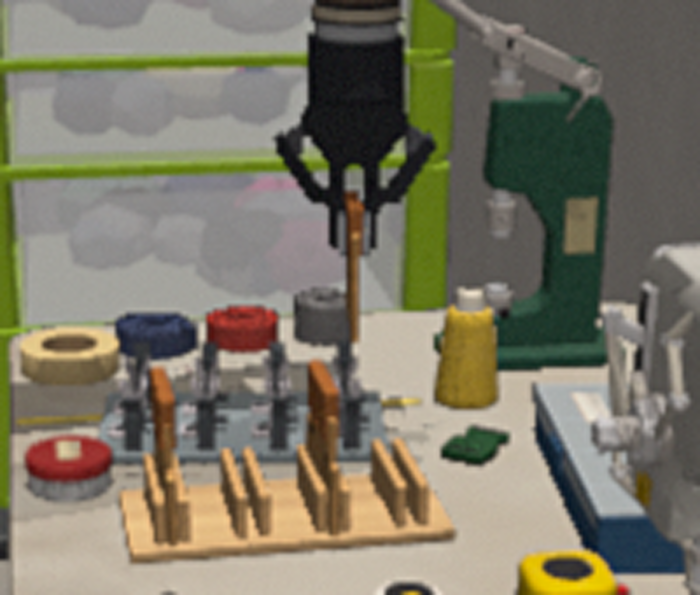

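Run:
```python
from h import *
from scipy.optimize import least_squares
C=cam("wrist"); p,M,s=tool()
def px(x,z): return proj(p+M@np.array([x,0,-z]),C)[1]
def f(q,o):
    e,d,th=q; 
    pts=[(.055,-.0657),(.035,-.001),(.035,.039)]
    c,s_=np.cos(th),np.sin(th)
    return [px(e+c*x-s_*(z-.019), d+.019+s_*x+c*(z-.019))-r for (x,z),r in zip(pts,o)]
for n,o in (("w3",(165,234,261)),("now",(174.5,245,273))):
    r=least_squares(lambda q:f([q[0],q[1],0],o),[0,0]); print(n,np.round(r.x*1000,1),r.fun.round(1))
    r=least_squares(lambda q:f(q,o),[0,0,0]); print(n,np.round(r.x*1000,1),r.fun.round(1))
```

```text
w3 [ -3.3 -14.6] [ 2.  -4.4  2.2]
w3 [  42.2  116.6 -317.9] [-0.  0.  0.]
now [ -9.9 -18.6] [ 2.2 -4.8  2.4]
now [  45.5  126.4 -365.4] [ 0. -0.  0.]
```

Run:
```python
from h import *
im=cv2.imread("pics/s2.png"); a=im[110:220,300:420]
im=cv2.imread("pics/s6.png"); b=im[110:220,270:390]
cv2.imwrite("pics/cmp.png",cv2.resize(np.hstack([a,b]),None,fx=3.3,fy=3.3,interpolation=cv2.INTER_CUBIC))
C=cam("side"); 
print("now tcp px",proj(tool()[0],C),"then",proj([.6061,.055,.1643],C), "foot predicted now",proj(tool()[0]-[0,0,.0657],C),proj(tool()[0]+[0,0,.039],C))
```

```text
now tcp px [330.61380366 173.04903717] then [344.58277948 187.38087237] foot predicted now [330.23843534 195.21581193] [330.84319633 159.50262069]
```

View pics/cmp.png

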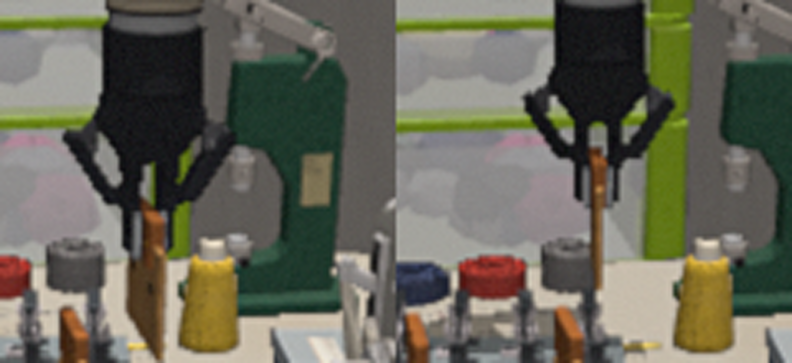

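Run:
```python
from h import *
C=cam("side"); p,M,s=tool()
for d in (0,.005,.01): print(d,"foot near",proj(p+M@[-.055,0,.0657-d],C).round(1),"bar top near",proj(p+M@[-.035,0,-.039-d],C).round(1),"bar bottom near",proj(p+M@[-.035,0,.001-d],C).round(1))
im=cv2.imread("pics/s6.png")[140:210,290:370]; cv2.imwrite("pics/c2.png",cv2.resize(im,None,fx=8,fy=8,interpolation=cv2.INTER_CUBIC))
```

```text
0 foot near [331.3 201.7] bar top near [331.5 162.8] bar bottom near [331.3 177. ]
0.005 foot near [331.3 200. ] bar top near [331.6 161. ] bar bottom near [331.3 175.2]
0.01 foot near [331.3 198.2] bar top near [331.6 159.2] bar bottom near [331.4 173.5]
```

View pics/c2.png

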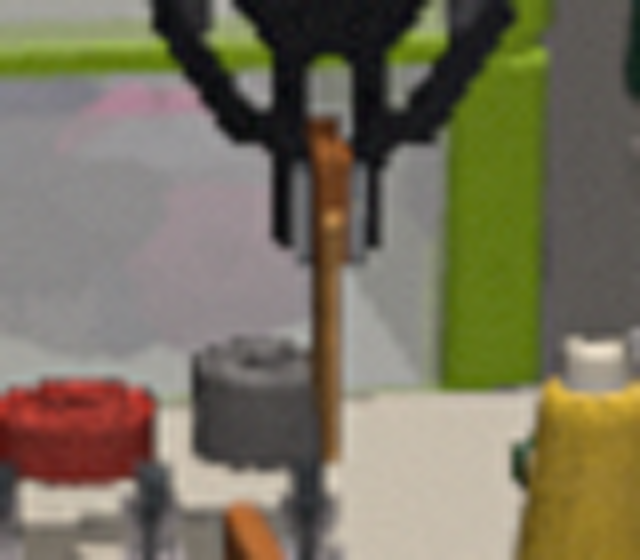

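Run:
```python
from h import *
shift(slot(.087-.0012,0,.125),-.127)
```

```text
pos [0.6008 0.2204 0.1536] shift [np.float64(-0.01), np.float64(-0.13), np.float64(1.15), 0.01]
```

```bash
python3 -m creep '[0,-0.13,0.4,0, 0,-0.13,0.8,0, 0,-0.13,1.1,0, 0,-0.13,1.1,0, 0,-0.13,1.1,0, 0,-0.13,1.1,0, 0,-0.13,1.1,0]'
python3 - <<'E'
from h import *
s=shift(slot(.087-.0012,0,.125),-.127)
C,im=snap("wrist","w7"); a=im[100:400,180:460,::-1]
cv2.imwrite("pics/w7z.png",cv2.resize(a,None,fx=2,fy=2))
E
```

```text
time: 9.75
eef_pos: [0.598, 0.2208, 0.1268]
tcp_rot: [0.75, 0.661, 0.0, 0.0]
contact_force: [0.1, 0.3, -2.1]
opening: 0.133
pos [0.598  0.2208 0.1268] shift [np.float64(-0.01), np.float64(-0.02), np.float64(0.07), 0.01]
```

View pics/w7z.png

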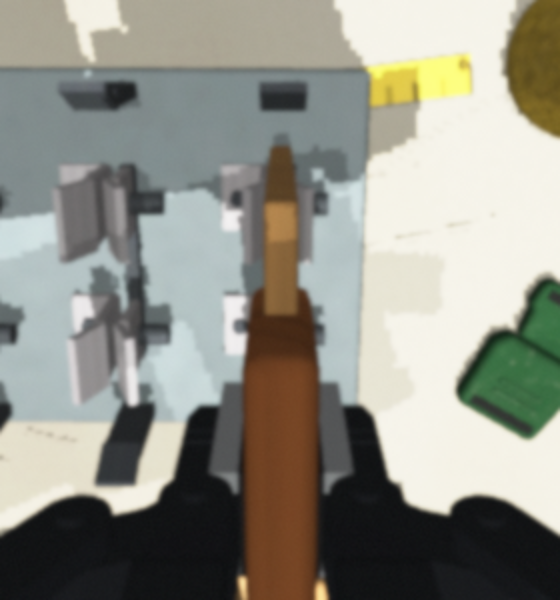

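```bash
python3 -m creep '[0,-0.03,0.2,0, 0,-0.03,0.4,0, 0,-0.03,0.6,0, 0,-0.03,0.8,0, 0,-0.03,0.8,0, 0,-0.03,0.8,0]'
```

```text
time: 10.3
eef_pos: [0.5965, 0.2207, 0.1055]
tcp_rot: [0.75, 0.661, -0.001, -0.0]
contact_force: [-0.3, 0.1, -1.6]
opening: 0.136
```

```bash
python3 -m creep '[0,0,0.2,0, 0,0,0.4,0, 0,0,0.6,0, 0,0,0.6,0, 0,0,0.6,0]';python3 -m creep '[0,0,0.2,0, 0,0,0.4,0, 0,0,0.6,0, 0,0,0.6,0, 0,0,0.6,0]'
```

```text
time: 10.72
eef_pos: [0.598, 0.221, 0.0915]
tcp_rot: [0.751, 0.661, 0.001, 0.001]
contact_force: [3.1, -0.7, -0.8]
opening: 0.137
time: 11.13
eef_pos: [0.5979, 0.2208, 0.0758]
tcp_rot: [0.75, 0.661, 0.001, 0.001]
contact_force: [5.7, 0.9, -0.9]
opening: 0.133
```

Run:
```python
from h import *
C,im=snap("wrist","w8"); snap("side","s8"); a=im[100:400,180:460,::-1]
b=cv2.imread("pics/s8.png")[140:240,250:380]
cv2.imwrite("pics/w8z.png",cv2.resize(a,None,fx=2,fy=2)); cv2.imwrite("pics/s8z.png",cv2.resize(b,None,fx=6,fy=6,interpolation=cv2.INTER_CUBIC))
```

```text
(no output)
```

View pics/w8z.png

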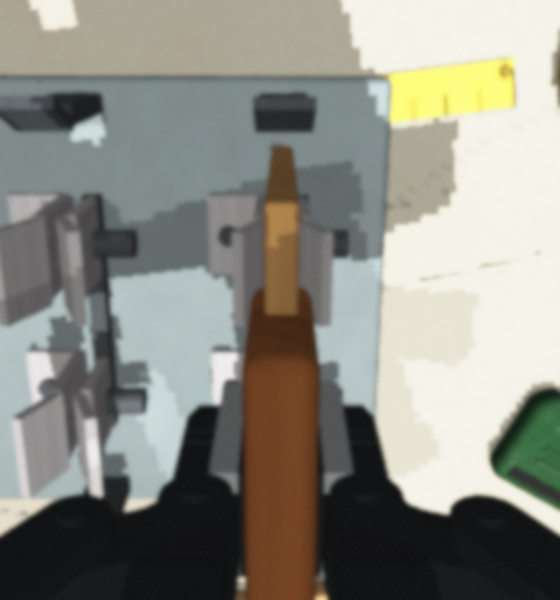

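View pics/s8z.png

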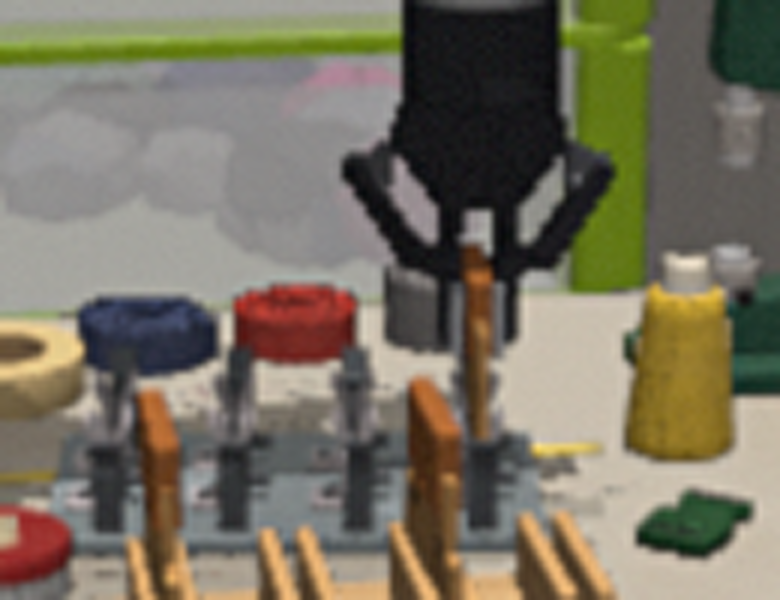

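```bash
python3 -m creep '[0,0,0.1,0, 0,0,0.2,0, 0,0,0.3,0, 0,0,0.3,0,0,0,0.3,0]'; python3 -m creep '[0,0,0.1,0, 0,0,0.1,0,0,0,0.1,0]'; python3 -m creep '[0,0,0.1,0, 0,0,0.1,0,0,0,0.1,0]'
```

```text
time: 11.65
eef_pos: [0.5979, 0.2207, 0.069]
tcp_rot: [0.75, 0.661, 0.001, 0.001]
contact_force: [5.8, -0.6, 2.5]
opening: 0.131
time: 11.9
eef_pos: [0.5982, 0.2205, 0.0687]
tcp_rot: [0.75, 0.661, 0.001, 0.001]
contact_force: [1.2, -3.2, 12.0]
opening: 0.134
time: 12.15
eef_pos: [0.5984, 0.2201, 0.0684]
tcp_rot: [0.75, 0.661, 0.0, 0.001]
contact_force: [-3.0, -6.6, 20.5]
opening: 0.133
```

```bash
python3 -m creep '[0,0,0.15,0, 0,0,0.15,0,0,0,0.15,0]'
python3 - <<'E'
from h import *
C,im=snap("wrist","w9"); snap("side","s9"); snap("scene","c9"); a=im[100:400,180:460,::-1]
b=cv2.imread("pics/s9.png")[140:240,250:380]; c=cv2.imread("pics/c9.png")[150:300,130:330]
cv2.imwrite("pics/w9z.png",cv2.resize(a,None,fx=2,fy=2)); cv2.imwrite("pics/s9z.png",cv2.resize(b,None,fx=6,fy=6,interpolation=cv2.INTER_CUBIC))
cv2.imwrite("pics/c9z.png",cv2.resize(c,None,fx=4,fy=4,interpolation=cv2.INTER_CUBIC))
E
```

```text
time: 12.4
eef_pos: [0.5987, 0.2189, 0.0671]
tcp_rot: [0.75, 0.661, -0.001, 0.002]
contact_force: [-6.4, -10.9, 30.7]
opening: 0.134
```

View pics/s9z.png

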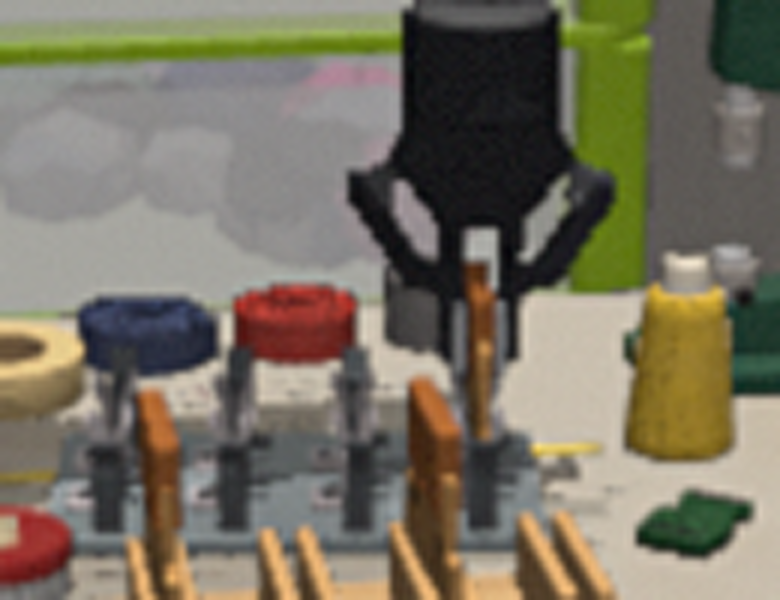

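View pics/c9z.png

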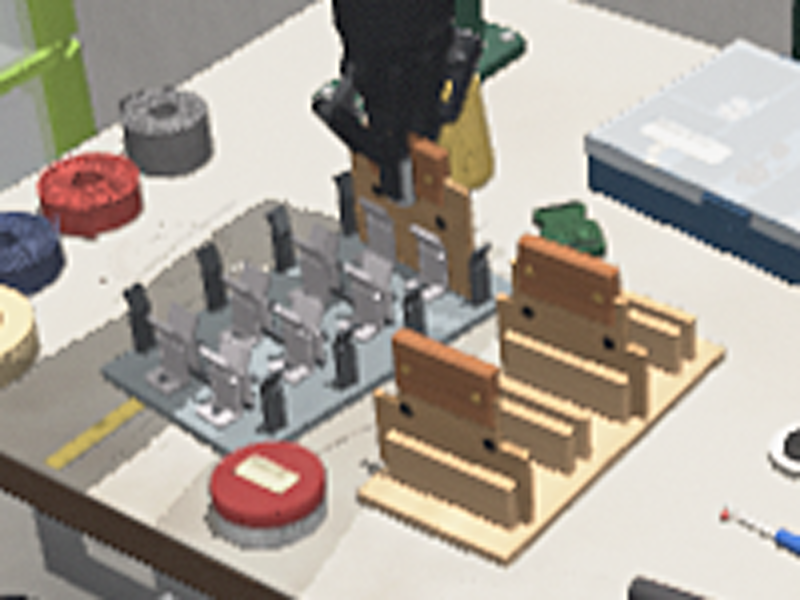

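```bash
cat >> h.py <<'E'
def seatcheck(y,l0=0):
    for c in ("side","scene"):
        C=cam(c)
        for dz in (0,.01,.02):
            print(c,"up",dz,"bar top near end",proj(slot(y,-.035+l0,.114+dz),C).round(1),"bar top far",proj(slot(y,.035+l0,.114+dz),C).round(1),"foot near",proj(slot(y,-.055+l0,.01+dz),C).round(1))
E
python3 - <<'E'
from h import *
seatcheck(.087)
b=cv2.imread("pics/s9.png")[170:230,300:360]; c=cv2.imread("pics/c9.png")[170:240,200:280]
cv2.imwrite("pics/t1.png",cv2.resize(b,None,fx=10,fy=10,interpolation=cv2.INTER_CUBIC)); cv2.imwrite("pics/t2.png",cv2.resize(c,None,fx=8,fy=8,interpolation=cv2.INTER_CUBIC))
E
```

```text
side up 0 bar top near end [330.3 190.4] bar top far [329.1 182.8] foot near [330.1 227.7]
side up 0.01 bar top near end [330.4 187. ] bar top far [329.1 179.5] foot near [330.2 224.5]
side up 0.02 bar top near end [330.4 183.5] bar top far [329.2 176.2] foot near [330.2 221.2]
scene up 0 bar top near end [239.6 187.7] bar top far [220.7 178.2] foot near [247.6 224.1]
scene up 0.01 bar top near end [239.3 184.3] bar top far [220.3 174.8] foot near [247.4 221. ]
scene up 0.02 bar top near end [239.1 180.9] bar top far [220.  171.5] foot near [247.1 217.9]
```

View pics/t1.png

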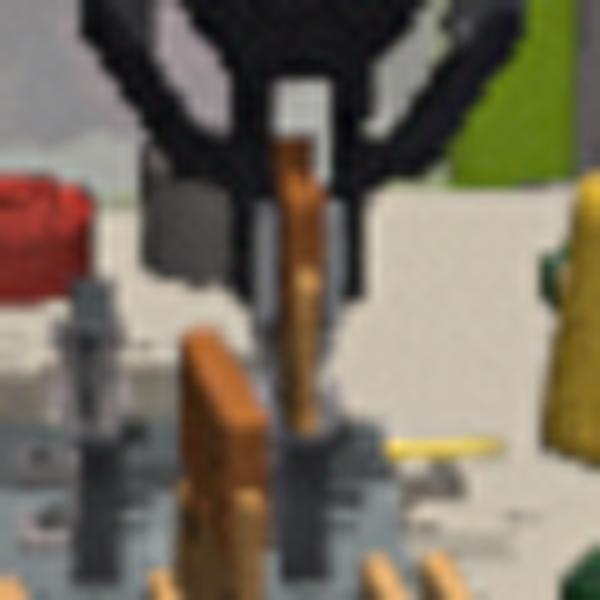

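View pics/t2.png

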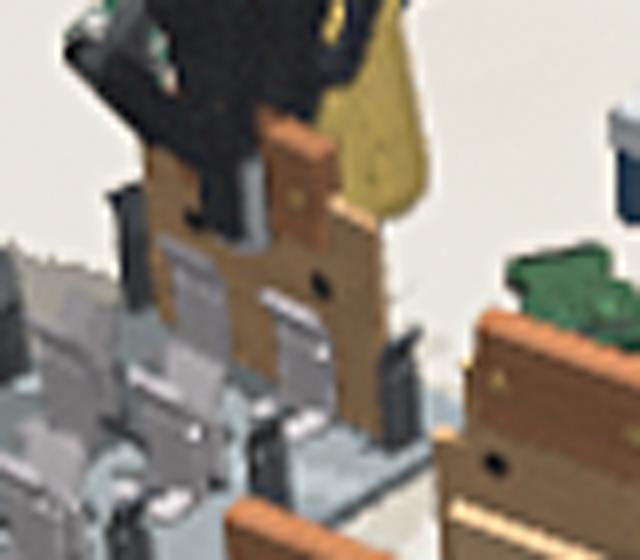

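```bash
python3 -m creep '[0,0,-0.2,0, 0,0,-0.2,0,0,0,-0.2,0,0,0,-0.2,0]' 120; python3 -m creep '[0,0,-0.2,0, 0,0,-0.2,0,0,0,-0.2,0]';  python3 -m creep '[0,0,-1,0, 0,0,-2,0,0,0,-3,0,0,0,-4,0,0,0,-4,0,0,0,-4,0,0,0,-4,0]'
python3 - <<'E'
from h import *
p=tool()[0];print(p)
C=cam("side")
for n,q in (("slot4",slot(.087,-.035,.114)),("stand C",[.5494,.0203,.114]),("stand A",[.4353,.021,.114])): print(n,proj(q,C).round(1))
snap("wrist","wa"); snap("side","sa"); snap("scene","ca")
b=cv2.imread("pics/sa.png")[170:240,250:370]; c=cv2.imread("pics/ca.png")[150:270,200:320]
cv2.imwrite("pics/t1.png",cv2.resize(b,None,fx=6.6,fy=6.6,interpolation=cv2.INTER_CUBIC)); cv2.imwrite("pics/t2.png",cv2.resize(c,None,fx=5,fy=5,interpolation=cv2.INTER_CUBIC))
E
```

```text
time: 12.88
eef_pos: [0.5944, 0.2208, 0.0626]
tcp_rot: [0.75, 0.661, -0.002, -0.002]
contact_force: [0.4, 0.4, -0.4]
opening: 0.527
time: 13.13
eef_pos: [0.5966, 0.221, 0.0698]
tcp_rot: [0.75, 0.661, -0.0, -0.0]
contact_force: [-0.8, 0.7, 0.8]
opening: 0.53
time: 13.72
eef_pos: [0.5963, 0.2208, 0.1691]
tcp_rot: [0.75, 0.661, -0.001, -0.0]
contact_force: [0.7, -0.6, -0.6]
opening: 0.527
[0.59627871 0.22078157 0.16910239]
slot4 [330.3 190.4]
stand C [324.4 212.1]
stand A [278.  214.3]
```

View pics/t1.png

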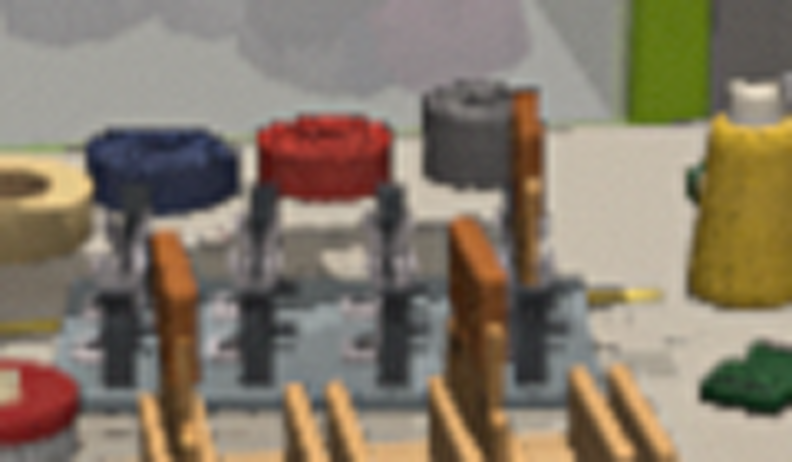

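View pics/t2.png

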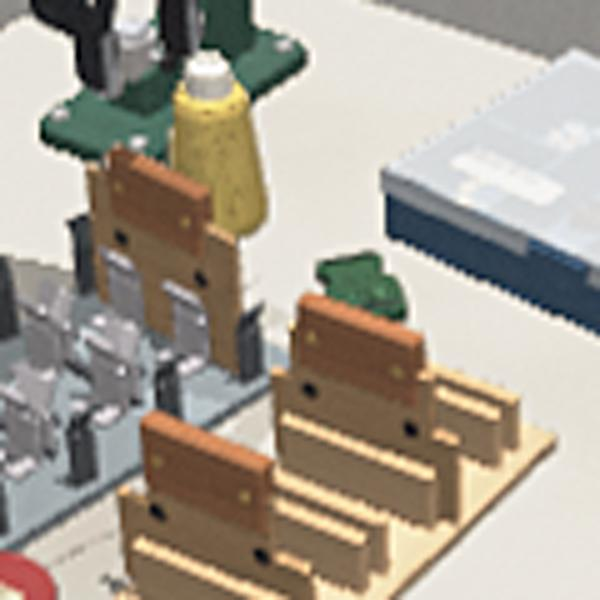

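View pics/wa.png

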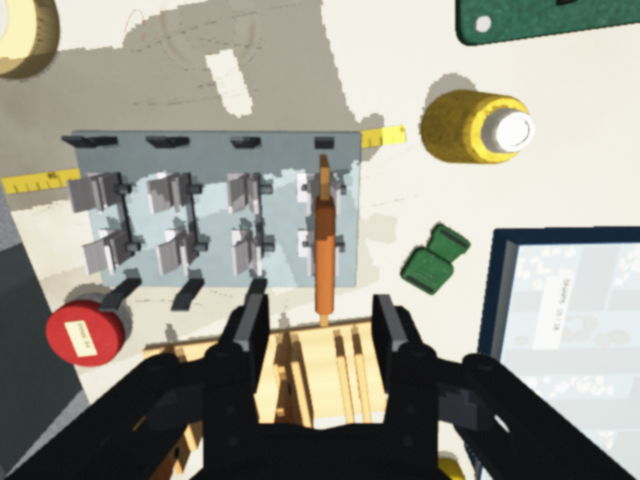

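Run:
```python
from h import *
C=cam("scene")
for up in (0,.004,.008):
  print("slot4",up,[proj(slot(.087+a,b,.114+up),C).round(1) for a,b in ((.006,-.035),(-.006,-.035),(-.006,.035),(.006,.035))])
c,s=np.cos(.025),np.sin(.025)
for n,(x,y) in (("C",(.5494,.0553)),("A",(.4353,.056))):
  print(n,[proj([x+c*a-s*b,y+s*a+c*b,.114],C).round(1) for a,b in ((.006,-.035),(-.006,-.035),(-.006,.035),(.006,.035))])
C=cam("scene"); im=cv2.imread("pics/ca.png")[170:270,210:300]; cv2.imwrite("pics/t2.png",cv2.resize(im,None,fx=8,fy=6,interpolation=cv2.INTER_CUBIC))
im=cv2.imread("pics/wa.png")[140:340,290:360]; cv2.imwrite("pics/t3.png",cv2.resize(im,None,fx=3,fy=3,interpolation=cv2.INTER_CUBIC))
```

```text
slot4 0 [array([241.3, 186.8]), array([237.9, 188.7]), array([218.9, 179.1]), array([222.4, 177.3])]
slot4 0.004 [array([241.2, 185.4]), array([237.8, 187.3]), array([218.8, 177.8]), array([222.3, 175.9])]
slot4 0.008 [array([241.1, 184.1]), array([237.7, 186. ]), array([218.7, 176.4]), array([222.1, 174.6])]
C [array([284.5, 215.8]), array([281.6, 218.2]), array([257.4, 209.2]), array([260.3, 206.9])]
A [array([254.7, 240.1]), array([251.5, 242.9]), array([226.5, 232.8]), array([229.8, 230.2])]
```

View pics/t2.png

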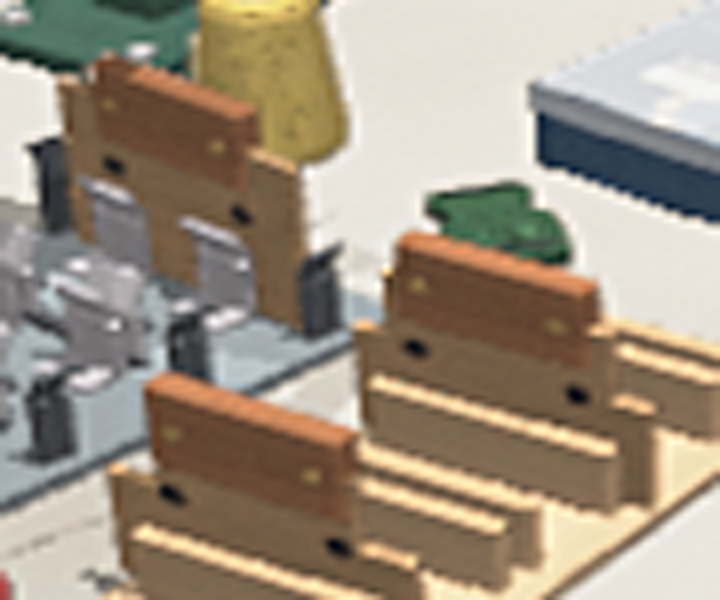

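View pics/t3.png

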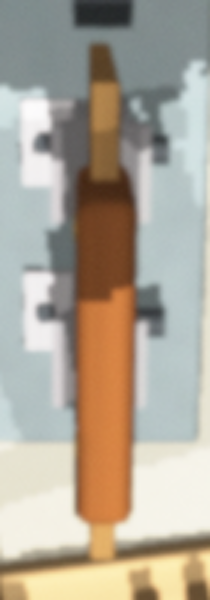

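```bash
python3 -m creep '[0,0.05,0.5,0, 0,0.05,1,0, 0,0.05,1.6,0, 0,0.05,1.9,0, 0,0.05,1.9,0, 0,0.05,1.9,0, 0,0.05,1.9,0, 0,0.05,1.9,0]' 255 40; python3 -m creep '[0,0,0.1,0, 0,0,0.2,0, 0,0,0.3,0, 0,0,0.3,0]'; python3 -m creep '[0,0,0.1,0, 0,0,0.1,0]'
```

```text
time: 14.53
eef_pos: [0.5988, 0.2208, 0.1236]
tcp_rot: [0.75, 0.661, 0.001, 0.0]
contact_force: [-0.8, -0.4, 0.1]
opening: -0.001
time: 14.87
eef_pos: [0.5977, 0.2206, 0.1144]
tcp_rot: [0.75, 0.661, -0.0, -0.0]
contact_force: [-0.9, 0.3, 0.1]
opening: 0.002
time: 15.03
eef_pos: [0.5988, 0.2202, 0.1142]
tcp_rot: [0.75, 0.661, 0.0, 0.001]
contact_force: [-1.4, -2.5, 5.5]
opening: -0.002
```

```bash
python3 -m creep '[0,0,-0.7,0, 0,0,-1.4,0, 0,0,-2,0, 0,0,-2,0, 0,0,-2,0]' 120 60
python3 - <<'E'
from h import *
shift([.5494,.0553,.165],.022)
shift([.5494,.0553,.075],.022)
E
```

```text
time: 15.45
eef_pos: [0.5987, 0.2208, 0.1635]
tcp_rot: [0.75, 0.661, 0.001, 0.001]
contact_force: [-0.6, -0.4, -0.1]
opening: 0.524
pos [0.5987 0.2208 0.1635] shift [np.float64(-6.82), np.float64(-1.12), np.float64(-0.07), -1.7]
pos [0.5987 0.2208 0.1635] shift [np.float64(-6.82), np.float64(-1.13), np.float64(3.53), -1.7]
```

```bash
python3 -m creep '[-1.4,-0.3,0,-0.5, -2.8,-0.6,0,-1, -4.2,-0.9,0,-1.7, -5.6,-1.13,0,-1.7, -6.82,-1.13,0,-1.7, -6.82,-1.13,0,-1.7, -6.82,-1.13,0,-1.7, -6.82,-1.13,0,-1.7]'
python3 - <<'E'
from h import *
shift([.5494,.0553,.075],.022)
C,im=snap("wrist","wb")
E
```

```text
time: 16.12
eef_pos: [0.5481, 0.0553, 0.1615]
tcp_rot: [0.7, 0.715, -0.0, -0.001]
contact_force: [0.9, 0.6, 0.4]
opening: 0.526
pos [0.5481 0.0553 0.1615] shift [np.float64(-0.0), np.float64(0.06), np.float64(3.46), -0.01]
```

View pics/wb.png

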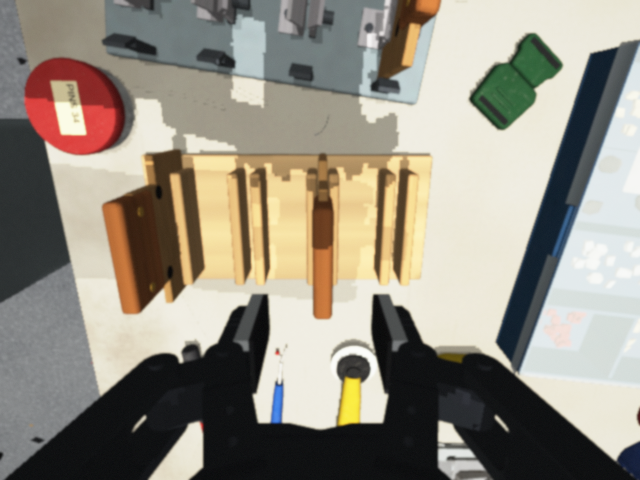

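```bash
python3 -m creep '[0,0.03,0.8,0, 0,0.03,1.6,0, 0,0.03,2.4,0, 0,0.03,3.1,0, 0,0.03,3.46,0, 0,0.03,3.46,0]'; python3 -m creep '[0,0,0,0,0,0,0,0,0,0,0,0,0,0,0,0,0,0,0,0,0,0,0,0,0,0,0,0]' 255 60; python3 -m creep '[0,0,-0.6,0,0,0,-1.2,0,0,0,-2,0,0,0,-2.8,0,0,0,-3.6,0,0,0,-3.6,0,0,0,-3.6,0,0,0,-3.6,0]'
python3 - <<'E'
from h import *
shift(slot(.029-.0012,0,.165),-.127)
E
```

```text
time: 16.67
eef_pos: [0.5473, 0.0564, 0.0731]
tcp_rot: [0.699, 0.715, -0.002, -0.002]
contact_force: [-0.1, -0.6, -0.0]
opening: 0.53
time: 17.25
eef_pos: [0.5505, 0.0552, 0.0777]
tcp_rot: [0.699, 0.715, 0.001, 0.001]
contact_force: [0.1, 1.2, 5.4]
opening: 0.13
time: 17.92
eef_pos: [0.5482, 0.0551, 0.1644]
tcp_rot: [0.699, 0.715, -0.001, -0.001]
contact_force: [-0.2, -0.1, -1.1]
opening: 0.132
pos [0.5482 0.0551 0.1644] shift [np.float64(6.92), np.float64(-0.18), np.float64(-0.02), 1.7]
```

```bash
python3 -m creep '[1.2,0,0,0.5, 2.6,0,0,1, 4,-0.1,0,1.7, 5.4,-0.18,0,1.7, 6.92,-0.18,0,1.7, 6.92,-0.18,0,1.7, 6.92,-0.18,0.7,1.7, 6.92,-0.18,1.2,1.7, 6.92,-0.18,1.2,1.7,6.92,-0.18,1.2,1.7,6.92,-0.18,1.2,1.7,6.92,-0.18,1.2,1.7,6.92,-0.18,1.2,1.7]'
python3 - <<'E'
from h import *
shift(slot(.029-.0012,0,.0765),-.127)
C,im=snap("wrist","wc"); 
cv2.imwrite("pics/wcz.png",cv2.resize(im[100:400,180:460,::-1],None,fx=2,fy=2))
E
```

```text
time: 19.0
eef_pos: [0.5417, 0.2277, 0.1369]
tcp_rot: [0.751, 0.661, 0.001, 0.0]
contact_force: [0.2, 0.1, 0.6]
opening: 0.13
pos [0.5417 0.2277 0.1369] shift [np.float64(0.0), np.float64(-0.07), np.float64(2.42), -0.0]
```

View pics/wcz.png

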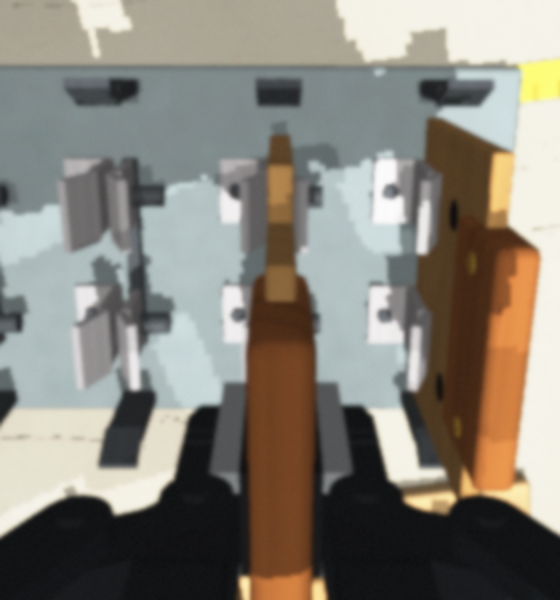

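```bash
python3 -m creep '[0,-0.06,0.2,0, 0,-0.06,0.4,0, 0,-0.06,0.6,0, 0,-0.06,0.8,0, 0,-0.06,0.8,0, 0,-0.06,0.8,0]'; python3 -m creep '[0,0,0.2,0, 0,0,0.4,0, 0,0,0.5,0,0,0,0.5,0]'
```

```text
time: 19.55
eef_pos: [0.5391, 0.2281, 0.1153]
tcp_rot: [0.75, 0.661, -0.001, -0.0]
contact_force: [-0.2, 0.6, -0.8]
opening: 0.133
time: 19.88
eef_pos: [0.5408, 0.2284, 0.1042]
tcp_rot: [0.751, 0.661, 0.001, 0.001]
contact_force: [1.7, -0.3, 2.1]
opening: 0.128
```

```bash
python3 -m creep '[0,0,0.2,0, 0,0,0.4,0, 0,0,0.6,0,0,0,0.6,0]'; python3 -m creep '[0,0,0.15,0, 0,0,0.3,0, 0,0,0.3,0, 0,0,0.3,0]'
```

```text
time: 20.22
eef_pos: [0.5405, 0.2282, 0.0878]
tcp_rot: [0.75, 0.661, 0.001, 0.001]
contact_force: [4.6, -0.0, -1.2]
opening: 0.131
time: 20.55
eef_pos: [0.5405, 0.2281, 0.0808]
tcp_rot: [0.75, 0.661, 0.001, 0.001]
contact_force: [6.0, 0.1, 0.7]
opening: 0.133
```

```bash
python3 -m creep '[0,0,0.1,0, 0,0,0.2,0, 0,0,0.2,0]'; python3 -m creep '[0,0,0.1,0, 0,0,0.1,0, 0,0,0.1,0]'; python3 -m creep '[0,0,0.1,0, 0,0,0.1,0, 0,0,0.1,0]'
```

```text
time: 20.8
eef_pos: [0.5408, 0.2282, 0.0777]
tcp_rot: [0.75, 0.661, 0.001, 0.001]
contact_force: [3.0, -1.8, 9.0]
opening: 0.132
time: 21.05
eef_pos: [0.5411, 0.2282, 0.0776]
tcp_rot: [0.75, 0.661, 0.001, 0.001]
contact_force: [-0.8, -3.0, 18.7]
opening: 0.136
time: 21.3
eef_pos: [0.5413, 0.2282, 0.0776]
tcp_rot: [0.75, 0.661, 0.0, 0.001]
contact_force: [-6.6, -4.6, 29.2]
opening: 0.132
```

```bash
python3 -m creep '[0,0,-0.3,0, 0,0,-0.3,0,0,0,-0.3,0,0,0,-0.3,0,0,0,-0.3,0]' 120;  python3 -m creep '[0,0,-1,0, 0,0,-2,0,0,0,-2.6,0,0,0,-2.6,0,0,0,-2.6,0]';  python3 -m creep '[0,0,0,0, 0,0,0,0, 0,0,0,0, 0,0,0,0, 0,0,0,0, 0,0,0,0]' 255
python3 - <<'E'
from h import *
shift(slot(.029,0,.118),-.127)
E
```

```text
time: 21.72
eef_pos: [0.5377, 0.2279, 0.0764]
tcp_rot: [0.75, 0.661, -0.002, -0.001]
contact_force: [-0.6, -0.1, 0.7]
opening: 0.529
time: 22.13
eef_pos: [0.5395, 0.2282, 0.1433]
tcp_rot: [0.75, 0.661, 0.0, -0.0]
contact_force: [-0.6, -0.1, -0.4]
opening: 0.525
time: 22.63
eef_pos: [0.5394, 0.2281, 0.1431]
tcp_rot: [0.75, 0.661, -0.0, -0.0]
contact_force: [-0.4, -0.8, -0.5]
opening: -0.0
pos [0.5394 0.2281 0.1431] shift [np.float64(-0.0), np.float64(0.08), np.float64(1.0), 0.01]
```

```bash
python3 -m creep '[0,0.06,0.4,0, 0,0.06,0.8,0, 0,0.06,1.1,0, 0,0.06,1.1,0, 0,0.06,1.1,0]'; python3 -m creep '[0,0,0.1,0, 0,0,0.2,0, 0,0,0.2,0]';  python3 -m creep '[0,0,-0.7,0, 0,0,-1.4,0, 0,0,-2,0, 0,0,-2,0, 0,0,-2,0]' 120 60
python3 - <<'E'
from h import *
shift([.4353,.056,.165],.016)
E
```

```text
time: 23.05
eef_pos: [0.5406, 0.2278, 0.1149]
tcp_rot: [0.75, 0.661, -0.001, -0.0]
contact_force: [-0.9, 0.2, -0.4]
opening: 0.002
time: 23.3
eef_pos: [0.5429, 0.2279, 0.1141]
tcp_rot: [0.75, 0.661, 0.001, 0.001]
contact_force: [-3.4, -1.8, 11.6]
opening: 0.005
time: 23.72
eef_pos: [0.5414, 0.2281, 0.1614]
tcp_rot: [0.75, 0.661, 0.001, 0.0]
contact_force: [-0.3, 0.3, -0.1]
opening: 0.531
pos [0.5414 0.2281 0.1614] shift [np.float64(-7.36), np.float64(-3.34), np.float64(-0.15), -1.63]
```

```bash
python3 -m creep '[-1.4,-0.6,-0.15,-0.5, -2.8,-1.2,-0.15,-1, -4.2,-1.8,-0.15,-1.6, -5.6,-2.5,-0.15,-1.6, -7,-3.2,-0.15,-1.6, -7.36,-3.34,-0.15,-1.6, -7.36,-3.34,-0.15,-1.6, -7.36,-3.34,-0.15,-1.6, -7.36,-3.34,-0.15,-1.6]'
python3 - <<'E'
from h import *
shift([.4353,.056,.075],.016)
C,im=snap("wrist","wd")
E
```

```text
time: 24.47
eef_pos: [0.4354, 0.0566, 0.1645]
tcp_rot: [0.702, 0.712, 0.0, -0.0]
contact_force: [-0.6, 0.5, -0.3]
opening: 0.532
pos [0.4354 0.0566 0.1645] shift [np.float64(-0.03), np.float64(-0.0), np.float64(3.58), -0.03]
```

View pics/wd.png

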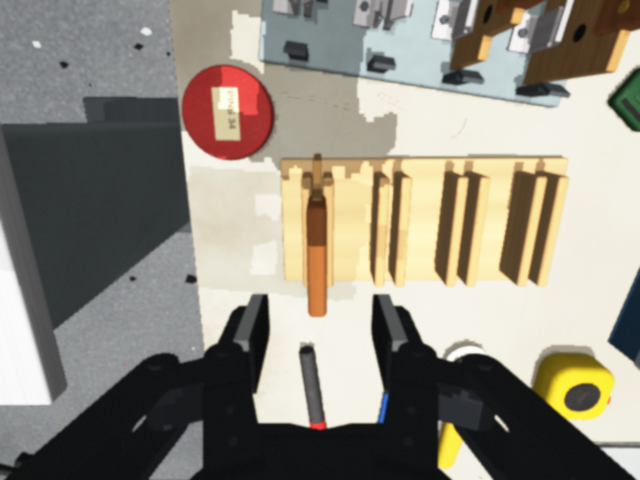

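```bash
python3 -m creep '[0,-0.03,0.8,0, 0,-0.03,1.6,0, 0,-0.03,2.4,0, 0,-0.03,3.1,0, 0,-0.03,3.55,0, 0,-0.03,3.55,0]'; python3 -m creep '[0,0,0,0,0,0,0,0,0,0,0,0,0,0,0,0,0,0,0,0,0,0,0,0,0,0,0,0]' 255 60; python3 -m creep '[0,0,-0.6,0,0,0,-1.2,0,0,0,-2,0,0,0,-2.8,0,0,0,-3.6,0,0,0,-3.6,0,0,0,-3.6,0,0,0,-3.6,0]'
python3 - <<'E'
from h import *
shift(slot(-.029-.0012,0,.165),-.127)
E
```

```text
time: 25.02
eef_pos: [0.4325, 0.0572, 0.0732]
tcp_rot: [0.702, 0.712, -0.002, -0.002]
contact_force: [-1.4, 0.0, 0.5]
opening: 0.532
time: 25.6
eef_pos: [0.4349, 0.0562, 0.0772]
tcp_rot: [0.702, 0.712, 0.001, 0.0]
contact_force: [-1.6, 1.8, 5.9]
opening: 0.131
time: 26.27
eef_pos: [0.4334, 0.0559, 0.1646]
tcp_rot: [0.703, 0.712, -0.001, -0.001]
contact_force: [0.2, 0.7, -1.6]
opening: 0.131
pos [0.4334 0.0559 0.1646] shift [np.float64(7.15), np.float64(2.06), np.float64(-0.02), 1.6]
```

```bash
python3 -m creep '[1.2,0.4,0,0.5, 2.6,0.8,0,1, 4,1.2,0,1.6, 5.4,1.7,0,1.6, 6.8,2,0,1.6, 7.15,2.03,0,1.6, 7.15,2.03,0.7,1.6, 7.15,2.03,1.2,1.6, 7.15,2.03,1.2,1.6, 7.15,2.03,1.2,1.6, 7.15,2.03,1.2,1.6, 7.15,2.03,1.2,1.6, 7.15,2.03,1.2,1.6]'
python3 - <<'E'
from h import *
shift(slot(-.029-.0012,0,.0765),-.127)
C,im=snap("wrist","we"); 
cv2.imwrite("pics/wez.png",cv2.resize(im[100:400,180:460,::-1],None,fx=2,fy=2))
E
```

```text
time: 27.35
eef_pos: [0.4833, 0.235, 0.137]
tcp_rot: [0.751, 0.661, 0.001, 0.0]
contact_force: [-0.0, 0.2, 0.1]
opening: 0.13
pos [0.4833 0.235  0.137 ] shift [np.float64(0.01), np.float64(-0.03), np.float64(2.42), -0.0]
```

View pics/wez.png

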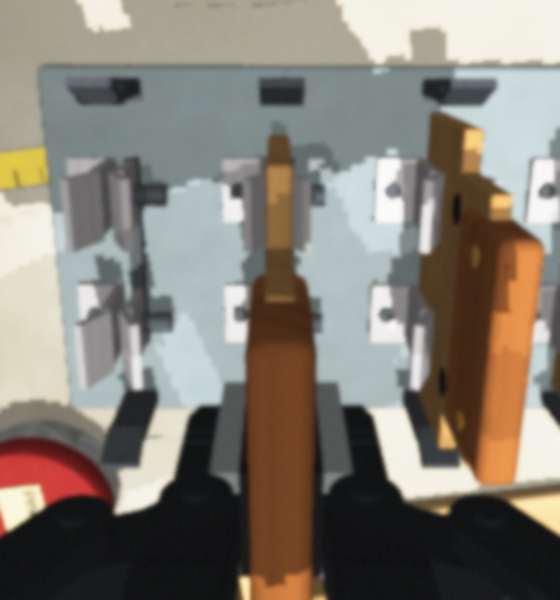

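Centred on the mouth (clip edges 244 and 310 around the panel at 279). Insert.

```bash
python3 -m creep '[0,-0.04,0.2,0, 0,-0.04,0.4,0, 0,-0.04,0.6,0, 0,-0.04,0.8,0, 0,-0.04,0.8,0, 0,-0.04,0.8,0]'; python3 -m creep '[0,0,0.2,0, 0,0,0.4,0, 0,0,0.5,0,0,0,0.5,0]'
```

```text
time: 27.9
eef_pos: [0.4813, 0.2354, 0.1154]
tcp_rot: [0.75, 0.661, -0.001, -0.0]
contact_force: [0.8, 0.2, -0.5]
opening: 0.131
time: 28.23
eef_pos: [0.4834, 0.2358, 0.1044]
tcp_rot: [0.751, 0.661, 0.002, 0.001]
contact_force: [3.5, 0.2, 1.1]
opening: 0.131
```

```bash
python3 -m creep '[0,0,0.2,0, 0,0,0.4,0, 0,0,0.6,0,0,0,0.6,0]'; python3 -m creep '[0,0,0.15,0, 0,0,0.3,0, 0,0,0.3,0, 0,0,0.3,0]';  python3 -m creep '[0,0,0.1,0, 0,0,0.2,0, 0,0,0.2,0]'; python3 -m creep '[0,0,0.1,0, 0,0,0.1,0, 0,0,0.1,0]'
```

```text
time: 28.57
eef_pos: [0.4831, 0.2356, 0.0881]
tcp_rot: [0.75, 0.661, 0.002, 0.001]
contact_force: [5.9, 1.1, -1.5]
opening: 0.132
time: 28.9
eef_pos: [0.4831, 0.2356, 0.0808]
tcp_rot: [0.75, 0.661, 0.002, 0.001]
contact_force: [7.5, -0.4, 0.2]
opening: 0.133
time: 29.15
eef_pos: [0.4833, 0.2357, 0.0772]
tcp_rot: [0.75, 0.661, 0.002, 0.001]
contact_force: [4.1, -0.9, 7.9]
opening: 0.132
time: 29.4
eef_pos: [0.4836, 0.2357, 0.0772]
tcp_rot: [0.75, 0.661, 0.001, 0.001]
contact_force: [-0.0, -3.5, 19.4]
opening: 0.133
```

```bash
python3 -m creep '[0,0,0.05,0, 0,0,0.05,0, 0,0,0.05,0]'
```

```text
time: 29.65
eef_pos: [0.4838, 0.2357, 0.0772]
tcp_rot: [0.75, 0.661, 0.001, 0.001]
contact_force: [-3.4, -5.0, 25.5]
opening: 0.131
```

Seated. Release, rise, press check on its bar top, then go up to look.

```bash
python3 -m creep '[0,0,-0.25,0, 0,0,-0.25,0,0,0,-0.25,0,0,0,-0.25,0,0,0,-0.25,0]' 120;  python3 -m creep '[0,0,-1,0, 0,0,-2,0,0,0,-2.6,0,0,0,-2.6,0,0,0,-2.6,0]';  python3 -m creep '[0,0,0,0, 0,0,0,0, 0,0,0,0, 0,0,0,0, 0,0,0,0, 0,0,0,0]' 255
python3 - <<'E'
from h import *
shift(slot(-.029,0,.118),-.127)
E
```

```text
time: 30.07
eef_pos: [0.4799, 0.2352, 0.0767]
tcp_rot: [0.75, 0.661, -0.002, -0.001]
contact_force: [0.1, 0.3, 0.4]
opening: 0.532
time: 30.48
eef_pos: [0.4816, 0.2356, 0.1434]
tcp_rot: [0.75, 0.661, 0.0, 0.0]
contact_force: [-0.6, -0.2, -0.4]
opening: 0.526
time: 30.98
eef_pos: [0.4815, 0.2355, 0.1431]
tcp_rot: [0.75, 0.661, -0.0, -0.0]
contact_force: [0.2, -0.4, -0.0]
opening: -0.002
pos [0.4815 0.2355 0.1431] shift [np.float64(0.0), np.float64(0.09), np.float64(1.01), 0.01]
```

```bash
python3 -m creep '[0,0.06,0.4,0, 0,0.06,0.8,0, 0,0.06,1.1,0, 0,0.06,1.1,0, 0,0.06,1.1,0]'; python3 -m creep '[0,0,0.1,0, 0,0,0.2,0, 0,0,0.2,0]';  python3 -m creep '[0,0,-1.4,0, 0,0,-2.8,0, 0,0,-4.2,0, 0,0,-5.6,0, 0,0,-6,0, 0,0,-6,0]' 0 40
python3 - <<'E'
from h import *
shift([.505,-.25,.27],0)
E
```

```text
time: 31.4
eef_pos: [0.4826, 0.2352, 0.1149]
tcp_rot: [0.75, 0.661, -0.001, -0.0]
contact_force: [-0.3, 0.1, 0.0]
opening: 0.0
time: 31.65
eef_pos: [0.4851, 0.2352, 0.114]
tcp_rot: [0.75, 0.661, 0.001, 0.001]
contact_force: [-2.0, -2.3, 11.6]
opening: 0.001
time: 32.15
eef_pos: [0.485, 0.2359, 0.2652]
tcp_rot: [0.75, 0.661, 0.004, 0.002]
contact_force: [-0.3, -0.5, 0.5]
opening: 0.843
pos [0.485  0.2359 0.2652] shift [np.float64(-19.18), np.float64(3.25), np.float64(-0.23), -1.45]
```

```bash
python3 -m creep '[-1.5,0.3,0,0, -3,0.6,0,0, -4.5,0.9,0,-0.5, -6,1.2,0,-1, -7.5,1.5,0,-1.45, -9,1.8,0,-1.45, -10.5,2.1,0,-1.45, -12,2.4,0,-1.45, -13.5,2.7,0,-1.45, -15,3,0,-1.45, -16.5,3.1,0,-1.45, -18,3.2,-0.2,-1.45, -19.18,3.25,-0.2,-1.45, -19.18,3.25,-0.2,-1.45, -19.18,3.25,-0.2,-1.45, -19.18,3.25,-0.2,-1.45, -19.18,3.25,-0.2,-1.45]'
python3 - <<'E'
from h import *
C,im=snap("wrist","wf"); print(C[1],tool()[0]); np.save("Cwf.npy",np.r_[C[1],C[2].ravel()])
for n in ["bay_wide","bay_left","bay_right","tray","rotary_cutter_mid","marker_mid","seam_ripper_mid"]:
    try:
      for d in imaging.silhouettes("wrist",n)[:3]:
        m,a,b=axis(d["mask"]); print(n,round(d["p"],2),np.round(d["uv"]),d["mask"].sum(),np.round(a),np.round(b))
    except Exception as e: print(n,e)
E
```

```text
time: 33.57
eef_pos: [0.5029, -0.2492, 0.2645]
tcp_rot: [0.707, 0.708, -0.0, -0.001]
contact_force: [-0.6, 0.6, 0.3]
opening: 1.002
[ 0.50345609 -0.16826396  0.4071735 ] [ 0.50310004 -0.24912177  0.26501607]
bay_wide 0.97 [319. 272.] 22411 [411. 285.] [220. 261.]
bay_left 0.72 [315. 271.] 22811 [412. 285.] [220. 261.]
bay_right 0.72 [317. 277.] 22413 [410. 285.] [221. 260.]
bay_right 0.44 [253.  94.] 2278 [239.  20.] [265. 163.]
bay_right 0.38 [324. 108.] 1024 [331.  27.] [321. 153.]
tray 0.98 [320. 273.] 22498 [410. 285.] [221. 260.]
rotary_cutter_mid 0.9 [398.  77.] 4111 [406.  14.] [389. 173.]
marker_mid 0.63 [252.  92.] 2424 [239.  19.] [265. 163.]
seam_ripper_mid 0.79 [328. 105.] 1026 [331.  27.] [321. 153.]
seam_ripper_mid 0.43 [317. 273.] 22188 [411. 285.] [221. 261.]
```

View pics/wf.png

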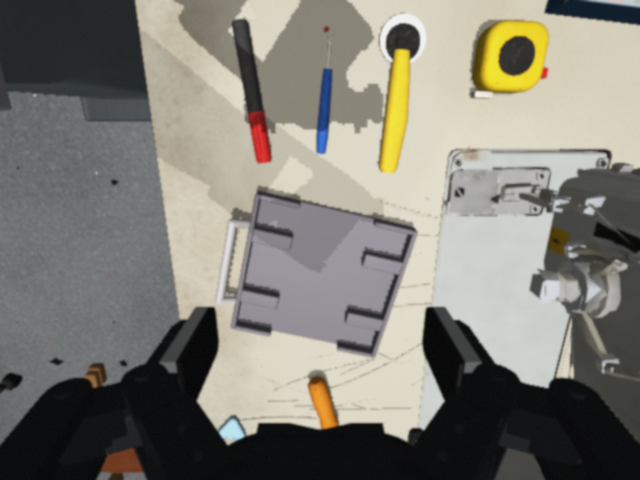

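Run:
```python
import cv2
im=cv2.imread("pics/wf.png")
cv2.imwrite("pics/wfz.png",cv2.resize(im[175:365,210:430],None,fx=3.6,fy=3.1,interpolation=cv2.INTER_CUBIC))
cv2.imwrite("pics/wfz2.png",cv2.resize(im[5:185,220:440],None,fx=3.6,fy=3.3,interpolation=cv2.INTER_CUBIC))
```

```text
(no output)
```

View pics/wfz.png

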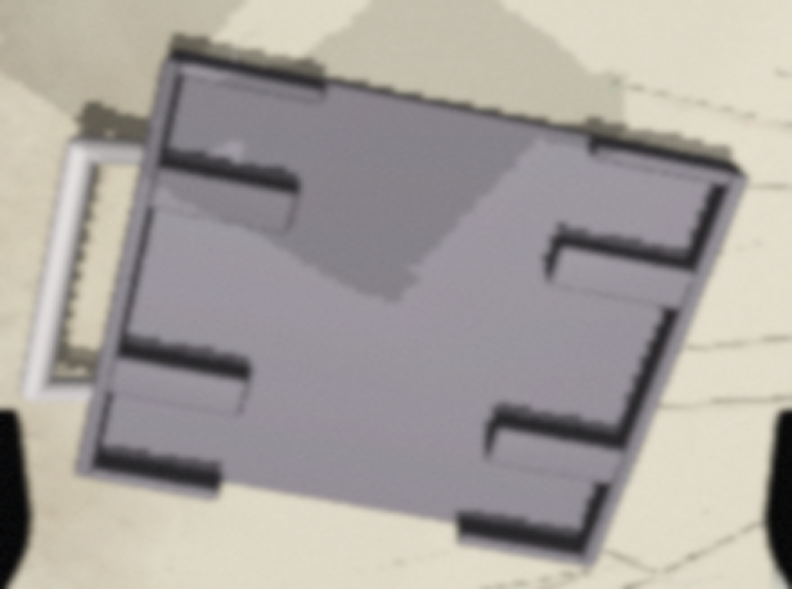

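View pics/wfz2.png

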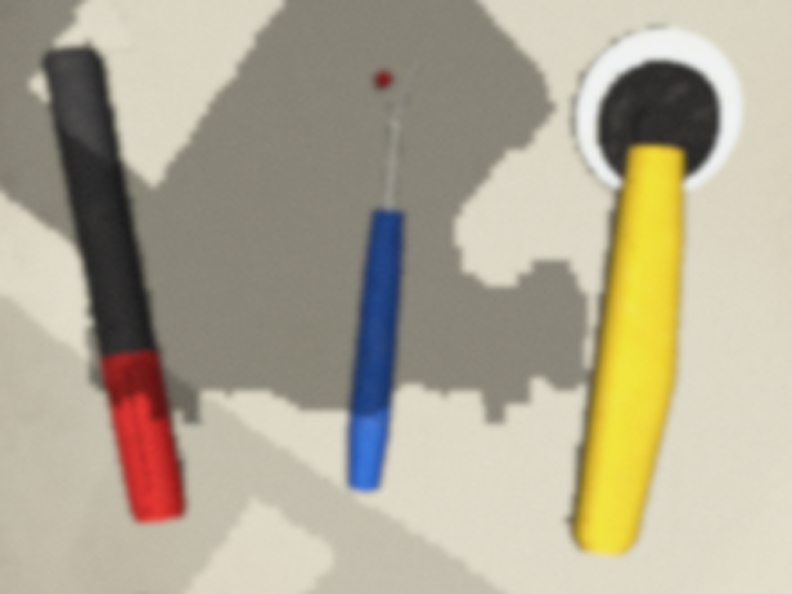

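Run:
```python
from h import *
from scipy.optimize import least_squares
K,_,_=cam("wrist"); v=np.load("Cwf.npy"); C=(K,v[:3],v[3:].reshape(3,3))
s=np.array([3.6,3.1]); o=np.array([210,175])
z=np.array([[172,58],[745,175],[592,565],[80,472]])/s+o
L=[(-.094,.088),(.094,.088),(.094,-.088),(-.094,-.088)]
def f(q):
    c,sn=np.cos(q[2]),np.sin(q[2])
    return np.ravel([proj([q[0]+c*a-sn*b,q[1]+sn*a+c*b,q[3]],C)-u for (a,b),u in zip(L,z)])
r=least_squares(f,[.5,-.34,-.2,.02]); print(r.x.round(4),r.fun.round(2))
for h in (.02,.026):
    r=least_squares(lambda q:f(np.r_[q,h]),[.5,-.34,-.2]); print(h,r.x.round(4),r.fun.round(2))
r=least_squares(lambda q:f(np.r_[q,.02]),[.5,-.34,-.2]); q=r.x
def tr(u,h):
    p=unproj(np.array(u)/s+o,h,C)[:2]-q[:2]; c,sn=np.cos(q[2]),np.sin(q[2]); return np.round([c*p[0]+sn*p[1],-sn*p[0]+c*p[1]],4)
# inner wall tops: left end upper wall top-face upper edge near (160..300), lower edge
for n,u in (("Lwall1 top upper",(299,192)),("Lwall1 top lower",(290,228)),("Lwall2 upper",(248,375)),("Lwall2 lower",(243,412)),("R1 upper",(565,250)),("R1 lower",(552,282)),("R2 up",(500,425)),("R2 lo",(487,460)),("outer up inner edge L",(325,98)),("outer lo inner L",(220,478))): print(n,tr(u,.02),tr(u,.006))
for n,u,h in (("bar",(40,395),.025),):print(tr(u,h))
```

```text
[ 0.5033 -0.3574 -0.2372  0.0114] [-0.47  0.3   0.56  0.44  0.05 -0.61 -0.14 -0.23]
0.02 [ 0.5033 -0.354  -0.2373] [-1.94 -1.23  2.79 -0.15  1.13  1.38 -1.97  1.18]
0.026 [ 0.5033 -0.3516 -0.2374] [-3.   -2.33  4.4  -0.57  1.92  2.81 -3.29  2.21]
Lwall1 top upper [-0.0436  0.0476] [-0.0436  0.0428]
Lwall1 top lower [-0.0434  0.0332] [-0.0434  0.0279]
Lwall2 upper [-0.0443 -0.0296] [-0.0443 -0.0372]
Lwall2 lower [-0.0427 -0.0458] [-0.0427 -0.054 ]
R1 upper [0.0442 0.0455] [0.0474 0.0406]
R1 lower [0.0437 0.0321] [0.0468 0.0267]
R2 up [ 0.0432 -0.0309] [ 0.0463 -0.0385]
R2 lo [ 0.043  -0.0472] [ 0.0461 -0.0554]
outer up inner edge L [-0.0434  0.084 ] [-0.0434  0.0805]
outer lo inner L [-0.0444 -0.077 ] [-0.0445 -0.0863]
[-0.1097 -0.0516]
```

```bash
cat >> h.py <<'E'
TR=np.array([.5033,-.3535,-.2373])
def bay(l,x=0,z=0):
    c,s=np.cos(TR[2]),np.sin(TR[2]); return np.array([TR[0]+c*x-s*l,TR[1]+s*x+c*l,z])
E
python3 - <<'E'
from h import *
K,_,_=cam("wrist"); v=np.load("Cwf.npy"); C=(K,v[:3],v[3:].reshape(3,3))
s=np.array([3.6,3.3]); o=np.array([220,5])
U=lambda u,z:unproj(np.array(u)/s+o,z,C)
for n,a,b,z,f in (("marker",(73,50),(160,518),.010,.5),("ripper",(365,488),(404,63),.006,.5),("cutter",(605,552),(660,28),.010,66/152.)):
    A=U(a,z);B=U(b,z); d=B-A; print(n,"len",np.linalg.norm(d).round(4),"mid",(A+f*d).round(4),"ang",np.arctan2(d[1],d[0]).round(3))
A=U((633,330),.016); print("cutter handle pix",A)
for n,l in (("wide",0),("left",.063),("right",-.063)): print(n,bay(l).round(4))
E
```

```text
marker len 0.1367 mid [ 0.4336 -0.1469  0.01  ] ang -1.447
ripper len 0.1242 mid [ 0.5094 -0.1434  0.006 ] ang 1.487
cutter len 0.1524 mid [ 0.5798 -0.1596  0.01  ] ang 1.535
cutter handle pix [ 0.58014017 -0.15644906  0.016     ]
wide [ 0.5033 -0.3535  0.    ]
left [ 0.5181 -0.2923  0.    ]
right [ 0.4885 -0.4147  0.    ]
```

Run:
```python
from h import *
shift([.5822,-.1575,.06],-.036)
```

```text
pos [ 0.5034 -0.2502  0.2663] shift [np.float64(3.71), np.float64(3.15), np.float64(8.25), 0.42]
```

```bash
python3 -m creep '[1.2,1,0.5,0.4, 2.4,2,1.5,0.4, 3.71,3.15,2.8,0.4, 3.71,3.15,4.2,0.4, 3.71,3.15,5.6,0.4, 3.71,3.15,7,0.4, 3.71,3.15,8.25,0.4, 3.71,3.15,8.25,0.4, 3.71,3.15,8.25,0.4, 3.71,3.15,8.25,0.4]' 75 40
python3 - <<'E'
from h import *
C,im=snap("wrist","wg"); snap("side","sg"); shift([.5822,-.1575,.003],-.036)
b=cv2.imread("pics/sg.png")[180:320,250:450]; cv2.imwrite("pics/sgz.png",cv2.resize(b,None,fx=4,fy=4,interpolation=cv2.INTER_CUBIC))
E
```

```text
time: 34.8
eef_pos: [0.5834, -0.1585, 0.062]
tcp_rot: [0.719, 0.695, 0.001, 0.002]
contact_force: [-0.4, -0.9, 0.8]
opening: 0.703
pos [ 0.5842 -0.159   0.0634] shift [np.float64(0.06), np.float64(-0.1), np.float64(2.41), 0.01]
```

View pics/wg.png

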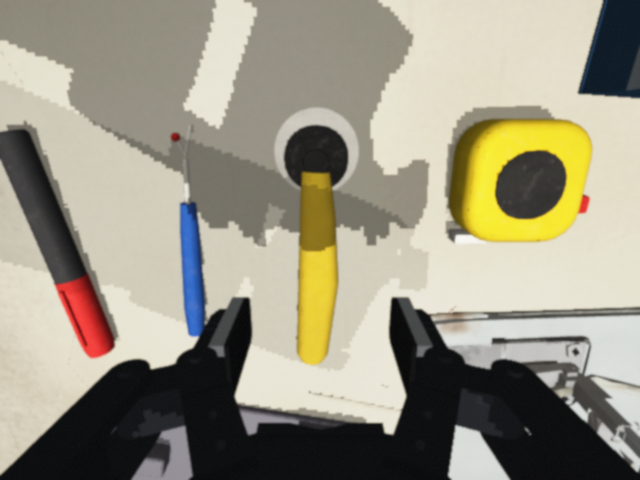

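View pics/sgz.png

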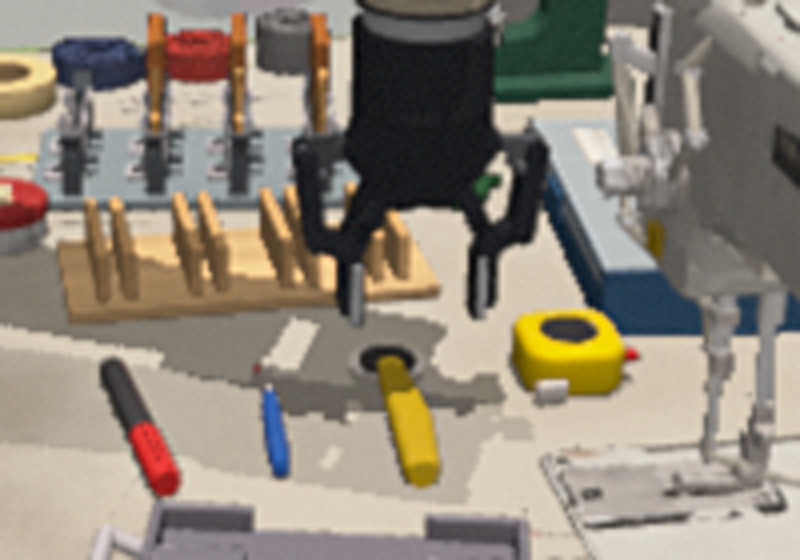

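```bash
python3 -m creep '[0,-0.04,0.8,0, 0,-0.04,1.6,0, 0,-0.04,2,0, 0,-0.04,2.2,0, 0,-0.04,2.2,0, 0,-0.04,2.2,0, 0,-0.04,2.2,0]'
```

```text
time: 35.48
eef_pos: [0.5821, -0.1583, 0.0064]
tcp_rot: [0.719, 0.695, 0.0, 0.001]
contact_force: [-0.5, -0.5, 0.8]
opening: 0.706
```

```bash
python3 -m creep '[0,0,0.1,0,0,0,0.1,0,0,0,0.1,0,0,0,0.1,0,0,0,0.1,0,0,0,0.1,0,0,0,0.1,0,0,0,0.1,0]' 255 40;python3 -m creep '[0,0,-0.5,0,0,0,-1.2,0,0,0,-2,0,0,0,-3,0,0,0,-4,0,0,0,-4,0,0,0,-4,0]'
python3 - <<'E'
from h import *
C,im=snap("wrist","wh"); p=bay(0,-.008,.09); shift(p)
M=tool()[1]; print("yaw",np.arctan2(M[1,1],M[0,1]), tool()[2]["qpos"])
E
```

```text
time: 36.15
eef_pos: [0.5814, -0.158, 0.0029]
tcp_rot: [0.719, 0.695, 0.0, 0.0]
contact_force: [-0.5, -0.1, 4.2]
opening: 0.254
time: 36.73
eef_pos: [0.5819, -0.1582, 0.1044]
tcp_rot: [0.719, 0.695, 0.001, 0.002]
contact_force: [-0.8, 0.1, -0.9]
opening: 0.253
pos [ 0.5807 -0.1577  0.1024] shift [np.float64(-7.87), np.float64(-3.13), np.float64(0.5)]
yaw -0.03489967127087468 [-4.33621360e-01  2.63848697e-01  1.85581499e+00  1.93161925e-05
  1.02187665e+00 -3.98731767e-01]
```

View pics/wh.png

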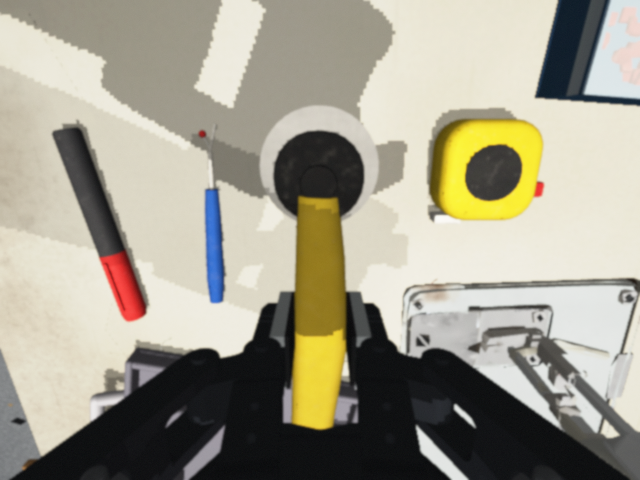

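```bash
python3 - <<'E'
from h import *
C=cam("wrist"); p,M,s=tool(); q=unproj((319,172),p[2]+.006,C); print("head in tool",(M.T@(q-p))*1000)
E
python3 -m creep '[-0.5,-0.2,0,1.3, -1,-0.4,0,2.6, -1.6,-0.7,0,3.9, -2.2,-0.9,0,5.2, -2.8,-1.1,0,6.5, -3.4,-1.3,0,7.8, -4,-1.6,0,9.1, -4.6,-1.8,0,10.4, -5.2,-2,0,11.7, -5.8,-2.3,0,13, -6.4,-2.6,0,14.3, -7,-2.8,0,15.6, -7.6,-3,0,16.9, -7.87,-3.13,0,18.2, -7.87,-3.13,0,19.5, -7.87,-3.13,0,20.3, -7.87,-3.13,0.4,20.3, -7.87,-3.13,0.4,20.3, -7.87,-3.13,0.4,20.3]'
python3 - <<'E'
from h import *
C,im=snap("wrist","wi"); snap("side","si"); shift(bay(0,-.008,.09),-.237-np.pi/2)
b=cv2.imread("pics/si.png")[250:400,230:430]; cv2.imwrite("pics/siz.png",cv2.resize(b,None,fx=4,fy=4,interpolation=cv2.INTER_CUBIC))
E
```

```text
head in tool [ 6.12561966e+01  2.67106684e-02 -6.00031250e+00]
time: 38.37
eef_pos: [0.4947, -0.3504, 0.0897]
tcp_rot: [0.993, -0.117, -0.002, -0.002]
contact_force: [-0.0, 0.5, -0.8]
opening: 0.253
pos [ 0.4955 -0.3511  0.0913] shift [np.float64(0.0), np.float64(0.02), np.float64(0.05), 0.03]
```

View pics/wi.png

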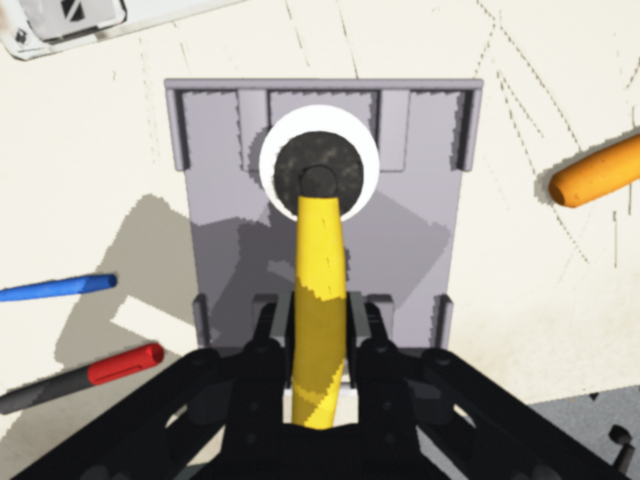

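View pics/siz.png

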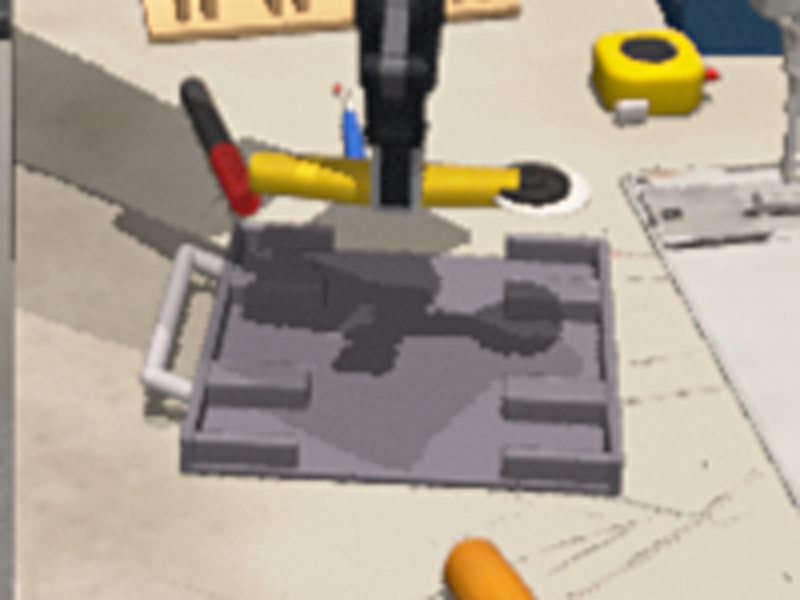

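```bash
python3 -m creep '[0,0,0.7,0,0,0,1.4,0,0,0,2.1,0,0,0,2.7,0,0,0,3,0,0,0,3,0,0,0,3,0]';python3 -m creep '[0,0,0.1,0,0,0,0.2,0,0,0,0.25,0,0,0,0.25,0]'
```

```text
time: 39.05
eef_pos: [0.496, -0.3517, 0.0174]
tcp_rot: [0.993, -0.117, -0.0, -0.0]
contact_force: [0.4, -0.2, -0.4]
opening: 0.252
time: 39.38
eef_pos: [0.496, -0.3518, 0.0113]
tcp_rot: [0.993, -0.117, 0.0, 0.0]
contact_force: [-0.7, -0.4, -1.0]
opening: 0.25
```

```bash
python3 -m creep '[0,0,0.05,0,0,0,0.1,0,0,0,0.1,0]';python3 -m creep '[0,0,0,0,0,0,0,0,0,0,0,0,0,0,0,0,0,0,0,0]' 120; python3 -m creep '[0,0,-0.8,0,0,0,-1.8,0,0,0,-3,0,0,0,-4.4,0,0,0,-6,0,0,0,-8,0,0,0,-10,0,0,0,-10,0,0,0,-10,0,0,0,-10,0]'
python3 - <<'E'
from h import *
C,im=snap("wrist","wj"); np.save("Cwj.npy",np.r_[C[1],C[2].ravel()]); print(C[1],tool()[0])
E
```

```text
time: 39.63
eef_pos: [0.4961, -0.3519, 0.0089]
tcp_rot: [0.993, -0.118, 0.0, 0.0]
contact_force: [-0.2, -0.3, 1.0]
opening: 0.252
time: 40.05
eef_pos: [0.4959, -0.3517, 0.0085]
tcp_rot: [0.993, -0.118, 0.0, -0.0]
contact_force: [-0.2, -0.6, -0.0]
opening: 0.532
time: 40.88
eef_pos: [0.4963, -0.3521, 0.2602]
tcp_rot: [0.993, -0.118, 0.001, 0.001]
contact_force: [1.2, 0.7, -1.2]
opening: 0.531
[ 0.57616891 -0.37182215  0.40297535] [ 0.49556007 -0.35135211  0.25780908]
```

View pics/wj.png

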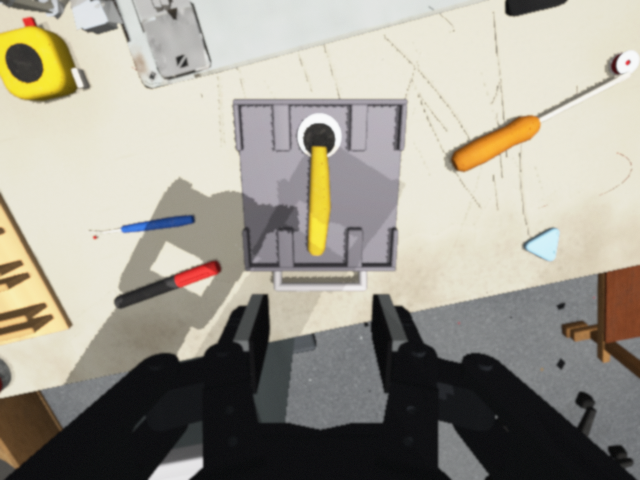

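Run:
```python
from h import *
shift([.4336,-.1469,.07])
M=tool()[1]; y=np.arctan2(M[1,1],M[0,1]); print("turn",-np.degrees(.124-y)/5, tool()[2]["qpos"][[0,5]])
```

```text
pos [ 0.4956 -0.3514  0.2578] shift [np.float64(-4.31), np.float64(-7.37), np.float64(7.52)]
turn -22.121009572066363 [-0.78360428  1.02282221]
```

```bash
python3 -m creep '[-0.3,-0.5,0,-1.3, -0.6,-1,0,-2.6, -0.9,-1.5,0,-3.9, -1.2,-2,0,-5.2, -1.5,-2.5,0,-6.5, -1.8,-3,0,-7.8, -2.1,-3.5,0,-9.1, -2.4,-4,0,-10.4, -2.7,-4.5,0.2,-11.7, -3,-5,0.5,-13, -3.3,-5.5,1,-14.3, -3.6,-6,1.5,-15.6, -3.9,-6.5,2,-16.9, -4.2,-7,2.5,-18.2, -4.31,-7.37,3,-19.5, -4.31,-7.37,3.5,-20.8, -4.31,-7.37,4,-22.1, -4.31,-7.37,5,-22.1, -4.31,-7.37,5,-22.1, -4.31,-7.37,5,-22.1]' 110 40
python3 - <<'E'
from h import *
C,im=snap("wrist","wk"); shift([.4336,-.1469,.07],.124)
K=C
for n in ["marker_mid","seam_ripper_mid"]:
    for d in imaging.silhouettes("wrist",n)[:2]:
        m,a,b=axis(d["mask"]); A=unproj(a,.01,C);B=unproj(b,.01,C); print(n,round(d["p"],2),np.round(d["uv"]),((A+B)/2).round(4),np.linalg.norm(A-B).round(3),np.arctan2(*(B-A)[1::-1]).round(3))
E
```

```text
time: 42.6
eef_pos: [0.4318, -0.146, 0.1304]
tcp_rot: [0.663, 0.749, -0.001, -0.004]
contact_force: [-0.2, -0.5, -0.8]
opening: 0.569
pos [ 0.4331 -0.1468  0.1322] shift [np.float64(-0.01), np.float64(0.03), np.float64(2.49), -0.03]
marker_mid 0.78 [322. 225.] [ 0.4332 -0.1484  0.01  ] 0.141 -1.438
seam_ripper_mid 0.82 [416. 252.] [ 0.5069 -0.143   0.01  ] 0.119 -1.633
```

View pics/wk.png

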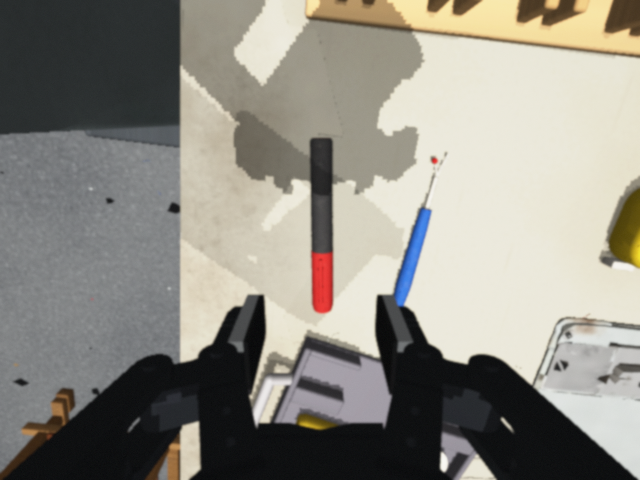

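```bash
python3 -m creep '[0,0.03,1,0, 0,0.03,2,0, 0,0.03,3,0, 0,0.03,4,0, 0,0.03,4.8,0, 0,0.03,4.95,0, 0,0.03,4.95,0, 0,0.03,4.95,0, 0,0.03,4.95,0]'
```

```text
time: 43.5
eef_pos: [0.4365, -0.1482, 0.0118]
tcp_rot: [0.663, 0.749, 0.0, 0.002]
contact_force: [-0.6, -0.4, 0.2]
opening: 0.569
```

```bash
python3 -m creep '[0,0,0,0, 0,0,0,0, 0,0,0,0]'
```

```text
time: 43.75
eef_pos: [0.4355, -0.1476, 0.0107]
tcp_rot: [0.663, 0.749, 0.0, 0.001]
contact_force: [-0.3, 0.1, -0.7]
opening: 0.569
```

```bash
python3 -m creep '[0,-0.06,0.15,0, 0,-0.06,0.27,0, 0,-0.06,0.27,0, 0,-0.06,0.27,0]'; python3 -m creep '[0,0,0,0,0,0,0,0,0,0,0,0,0,0,0,0,0,0,0,0,0,0,0,0,0,0,0,0]' 255 30;python3 -m creep '[0,0,-0.5,0,0,0,-1.2,0,0,0,-2,0,0,0,-3,0,0,0,-4,0,0,0,-4,0,0,0,-4,0,0,0,-4,0]'
python3 - <<'E'
from h import *
C,im=snap("wrist","wl"); shift(bay(.063,0,.09)); M=tool()[1]; y=np.arctan2(M[1,1],M[0,1]); print("yaw",y,"turn to place",-np.degrees(-.2373+np.pi/2-y)/5)
E
```

```text
time: 44.08
eef_pos: [0.433, -0.1473, 0.0026]
tcp_rot: [0.663, 0.749, -0.0, -0.001]
contact_force: [-0.3, 0.3, -0.0]
opening: 0.568
time: 44.67
eef_pos: [0.4335, -0.1475, 0.0032]
tcp_rot: [0.663, 0.749, 0.0, 0.0]
contact_force: [0.5, 0.1, 0.7]
opening: 0.187
time: 45.33
eef_pos: [0.4328, -0.1471, 0.1023]
tcp_rot: [0.663, 0.749, -0.0, -0.001]
contact_force: [0.8, 0.2, -0.8]
opening: 0.183
pos [ 0.4324 -0.1469  0.1017] shift [np.float64(-6.19), np.float64(2.69), np.float64(0.45)]
yaw 0.12212114927438183 turn to place -13.881337015767272
```

View pics/wl.png

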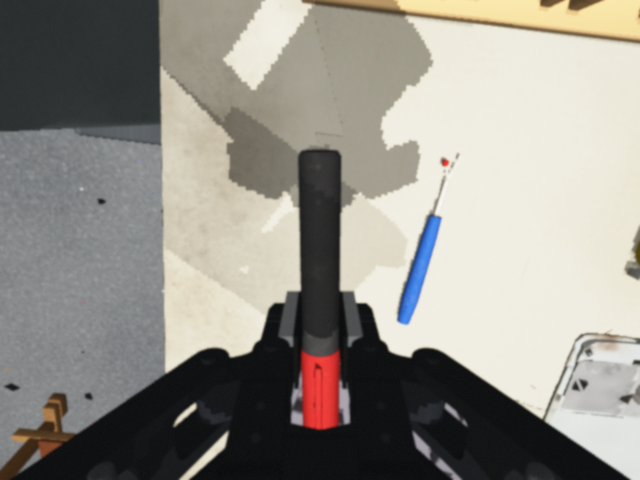

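```bash
python3 -m creep '[-0.6,0.3,0,-1.3, -1.2,0.5,0,-2.6, -1.8,0.8,0,-3.9, -2.4,1,0,-5.2, -3,1.3,0,-6.5, -3.6,1.6,0,-7.8, -4.2,1.8,0,-9.1, -4.8,2.1,0,-10.4, -5.4,2.3,0,-11.7, -6,2.6,0,-13, -6.19,2.69,0,-13.9, -6.19,2.69,0.4,-13.9, -6.19,2.69,0.4,-13.9, -6.19,2.69,0.4,-13.9, -6.19,2.69,0.4,-13.9]'
python3 - <<'E'
from h import *
C,im=snap("wrist","wm"); snap("side","sm"); shift(bay(.063,0,.0095),-.2373+np.pi/2)
b=cv2.imread("pics/sm.png")[250:400,230:430]; cv2.imwrite("pics/smz.png",cv2.resize(b,None,fx=4,fy=4,interpolation=cv2.INTER_CUBIC))
E
```

```text
time: 46.63
eef_pos: [0.5181, -0.2918, 0.0917]
tcp_rot: [0.118, 0.993, 0.001, -0.001]
contact_force: [-0.8, -0.3, -1.1]
opening: 0.184
pos [ 0.5187 -0.2923  0.0928] shift [np.float64(0.02), np.float64(-0.0), np.float64(3.33), 0.02]
```

View pics/wm.png

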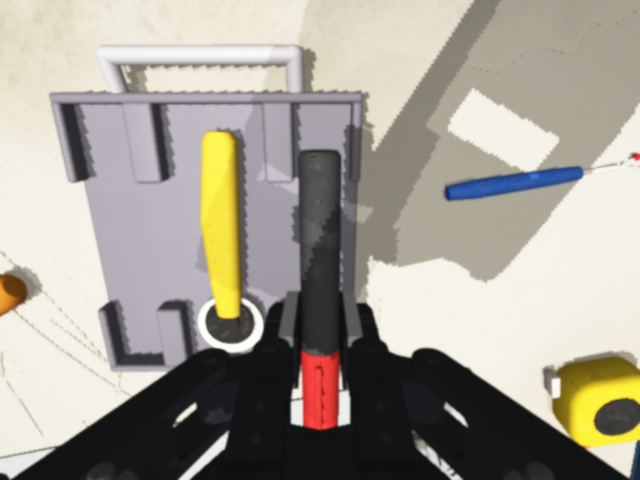

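View pics/smz.png

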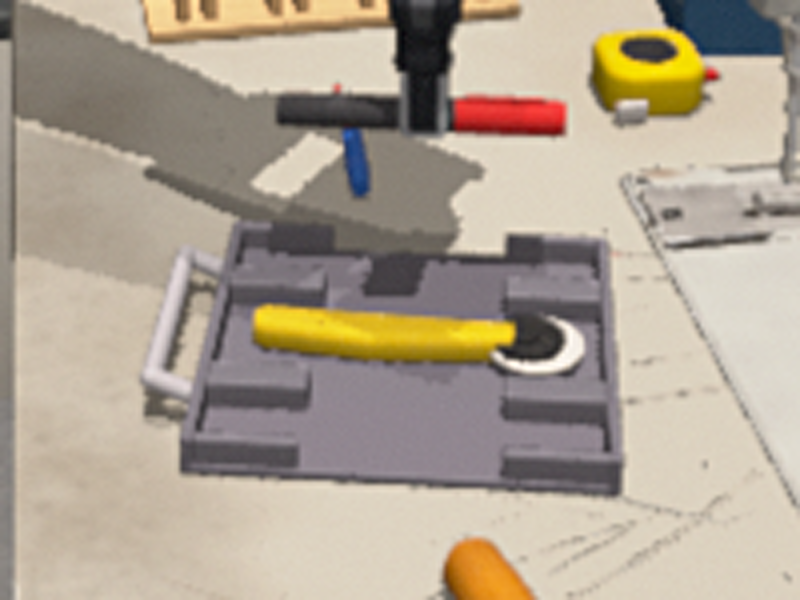

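```bash
python3 -m creep '[0,0,0.7,0,0,0,1.4,0,0,0,2.1,0,0,0,2.7,0,0,0,3,0,0,0,3,0,0,0,3,0]';python3 -m creep '[0,0,0.1,0,0,0,0.2,0,0,0,0.3,0,0,0,0.3,0,0,0,0.3,0]'
```

```text
time: 47.32
eef_pos: [0.5191, -0.2928, 0.0183]
tcp_rot: [0.118, 0.993, 0.0, 0.0]
contact_force: [-0.0, -0.2, 0.1]
opening: 0.186
time: 47.73
eef_pos: [0.519, -0.2929, 0.0107]
tcp_rot: [0.118, 0.993, -0.0, 0.0]
contact_force: [-0.6, -0.7, 0.7]
opening: 0.183
```

```bash
python3 -m creep '[0,0,0.05,0,0,0,0.06,0,0,0,0.06,0]';python3 -m creep '[0,0,0,0,0,0,0,0,0,0,0,0,0,0,0,0,0,0,0,0]' 140; python3 -m creep '[0,0,-0.8,0,0,0,-1.8,0,0,0,-3,0,0,0,-4,0,0,0,-5,0,0,0,-5,0,0,0,-5,0,0,0,-5,0]'
python3 - <<'E'
from h import *
C,im=snap("wrist","wn"); print(tool()[0])
shift([.508,-.1434,.09]); M=tool()[1]; y=np.arctan2(M[1,1],M[0,1]); print("yaw",y,"turn to grasp",-np.degrees(1.487-np.pi/2-y)/5)
E
```

```text
time: 47.98
eef_pos: [0.5191, -0.293, 0.0092]
tcp_rot: [0.118, 0.993, -0.0, 0.0]
contact_force: [0.0, 0.2, -0.0]
opening: 0.187
time: 48.4
eef_pos: [0.519, -0.2929, 0.009]
tcp_rot: [0.118, 0.993, 0.0, -0.0]
contact_force: [0.8, 0.1, -0.8]
opening: 0.452
time: 49.07
eef_pos: [0.5184, -0.2925, 0.1331]
tcp_rot: [0.118, 0.993, 0.0, -0.001]
contact_force: [-0.6, 0.2, -0.0]
opening: 0.449
[ 0.51808416 -0.29213704  0.13224546]
pos [ 0.5181 -0.2921  0.1322] shift [np.float64(1.78), np.float64(5.69), np.float64(1.7)]
yaw 1.335169148637713 turn to grasp 16.260146603412565
```

View pics/wn.png

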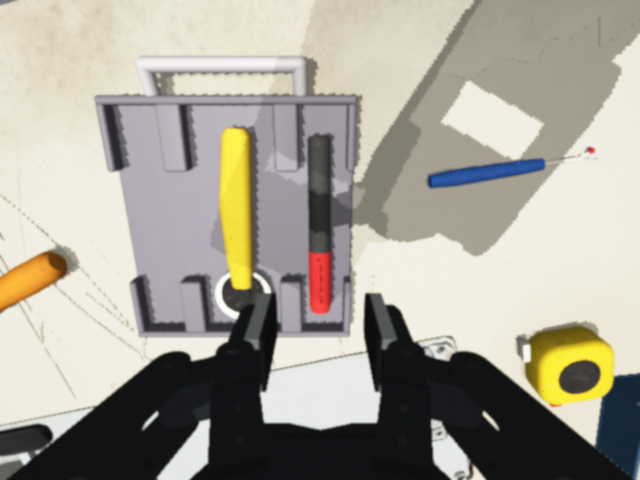

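```bash
python3 -m creep '[0.2,0.6,0,1.3, 0.4,1.2,0,2.6, 0.6,1.8,0,3.9, 0.8,2.4,0,5.2, 1,3,0,6.5, 1.2,3.6,0,7.8, 1.4,4.2,0,9.1, 1.6,4.8,0,10.4, 1.78,5.4,0,11.7, 1.78,5.69,0,13, 1.78,5.69,0,14.3, 1.78,5.69,0.5,15.6, 1.78,5.69,1,16.26, 1.78,5.69,1.5,16.26, 1.78,5.69,1.5,16.26, 1.78,5.69,1.5,16.26, 1.78,5.69,1.5,16.26]' 130 25
python3 - <<'E'
from h import *
C,im=snap("wrist","wo"); cv2.imwrite("pics/woz.png",cv2.resize(im[100:400,180:460,::-1],None,fx=2,fy=2))
shift([.508,-.1434,.004],1.487-np.pi/2)
for d in imaging.silhouettes("wrist","seam_ripper_mid")[:1]:
    m,a,b=axis(d["mask"]); A=unproj(a,.006,C);B=unproj(b,.006,C); print(d["p"],a,b,((A+B)/2).round(4),np.linalg.norm(A-B).round(3),np.arctan2(*(B-A)[1::-1]).round(3))
E
```

```text
time: 50.53
eef_pos: [0.5089, -0.1442, 0.0963]
tcp_rot: [0.736, 0.677, -0.0, -0.0]
contact_force: [0.4, 0.5, -0.1]
opening: 0.489
pos [ 0.5092 -0.1444  0.0969] shift [np.float64(0.04), np.float64(-0.05), np.float64(3.71), 0.01]
0.87 [318.27837372 143.03888423] [319.31949489 323.00972163] [ 0.5084 -0.1437  0.006 ] 0.13 -1.65
```

View pics/woz.png

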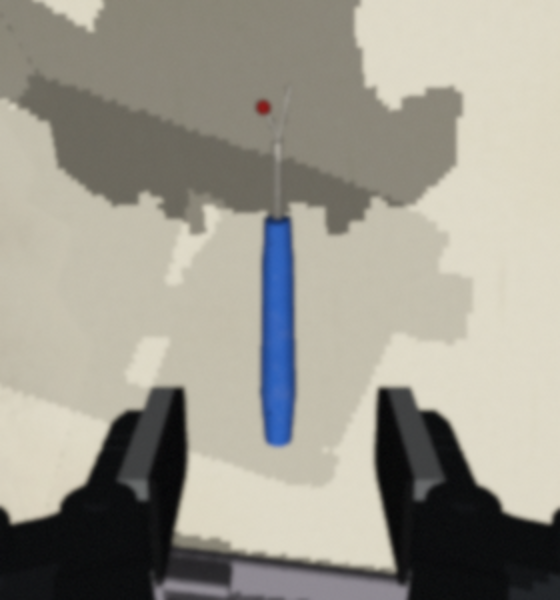

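```bash
python3 -m creep '[0.03,-0.04,0.8,0, 0.03,-0.04,1.6,0, 0.03,-0.04,2.4,0, 0.03,-0.04,3.2,0, 0.03,-0.04,3.5,0, 0.03,-0.04,3.5,0, 0.03,-0.04,3.5,0, 0.03,-0.04,3.5,0, 0.03,-0.04,3.5,0]'
```

```text
time: 51.38
eef_pos: [0.5092, -0.144, 0.0107]
tcp_rot: [0.736, 0.677, 0.001, 0.001]
contact_force: [1.1, 0.5, 0.3]
opening: 0.494
```

```bash
python3 -m creep '[0,0,0.15,0, 0,0,0.3,0, 0,0,0.3,0, 0,0,0.3,0]'; python3 -m creep '[0,0,0,0,0,0,0,0,0,0,0,0,0,0,0,0,0,0,0,0,0,0,0,0,0,0,0,0]' 255 25;python3 -m creep '[0,0,-0.5,0,0,0,-1.2,0,0,0,-2,0,0,0,-3,0,0,0,-4,0,0,0,-4,0,0,0,-4,0,0,0,-4,0]'
python3 - <<'E'
from h import *
C,im=snap("wrist","wp"); shift(bay(-.063,0,.10)); M=tool()[1]; y=np.arctan2(M[1,1],M[0,1]); print("yaw",y,"turn to place",-np.degrees(-.2373-np.pi/2-y)/5)
E
```

```text
time: 51.72
eef_pos: [0.5077, -0.1432, 0.0013]
tcp_rot: [0.736, 0.677, -0.0, -0.0]
contact_force: [-0.0, 0.1, -0.3]
opening: 0.488
time: 52.3
eef_pos: [0.5081, -0.1434, 0.0017]
tcp_rot: [0.736, 0.677, 0.0, 0.0]
contact_force: [0.2, -0.6, 0.9]
opening: 0.128
time: 52.97
eef_pos: [0.5076, -0.1431, 0.1015]
tcp_rot: [0.736, 0.677, -0.0, -0.0]
contact_force: [-1.0, -0.2, -0.8]
opening: 0.132
pos [ 0.5071 -0.1429  0.1006] shift [np.float64(-10.9), np.float64(0.17), np.float64(0.02)]
yaw -0.0837810365249928 turn to place 19.75919773646819
```

View pics/wp.png

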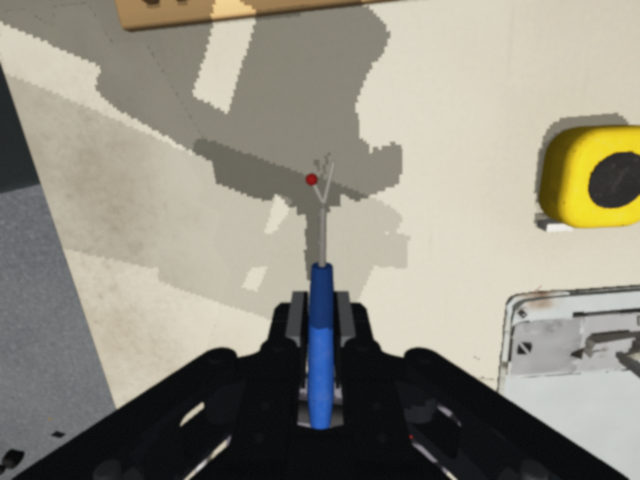

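```bash
python3 -m creep '[-0.7,0,0,1.3, -1.4,0,0,2.6, -2.1,0,0,3.9, -2.8,0,0,5.2, -3.5,0,0,6.5, -4.2,0.1,0,7.8, -4.9,0.1,0,9.1, -5.6,0.1,0,10.4, -6.3,0.1,0,11.7, -7,0.1,0,13, -7.7,0.1,0,14.3, -8.4,0.15,0,15.6, -9.1,0.17,0,16.9, -9.8,0.17,0,18.2, -10.5,0.17,0,19.5, -10.9,0.17,0,19.76, -10.9,0.17,0.3,19.76, -10.9,0.17,0.3,19.76, -10.9,0.17,0.3,19.76, -10.9,0.17,0.3,19.76]'
python3 - <<'E'
from h import *
C,im=snap("wrist","wq"); snap("side","sq"); shift(bay(-.063,0,.0085),-.2373-np.pi/2)
b=cv2.imread("pics/sq.png")[250:400,230:430]; cv2.imwrite("pics/sqz.png",cv2.resize(b,None,fx=4,fy=4,interpolation=cv2.INTER_CUBIC))
E
```

```text
time: 54.68
eef_pos: [0.4893, -0.4139, 0.0932]
tcp_rot: [0.993, -0.117, -0.001, -0.001]
contact_force: [0.1, 0.6, -0.1]
opening: 0.128
pos [ 0.4896 -0.4143  0.094 ] shift [np.float64(-0.04), np.float64(0.03), np.float64(3.42), 0.02]
```

View pics/wq.png

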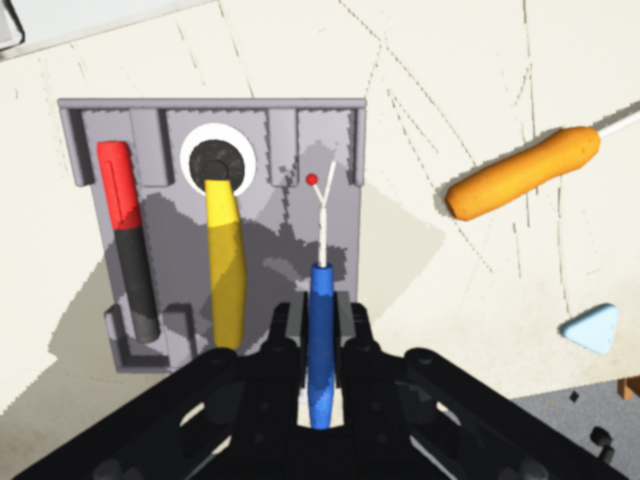

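View pics/sqz.png

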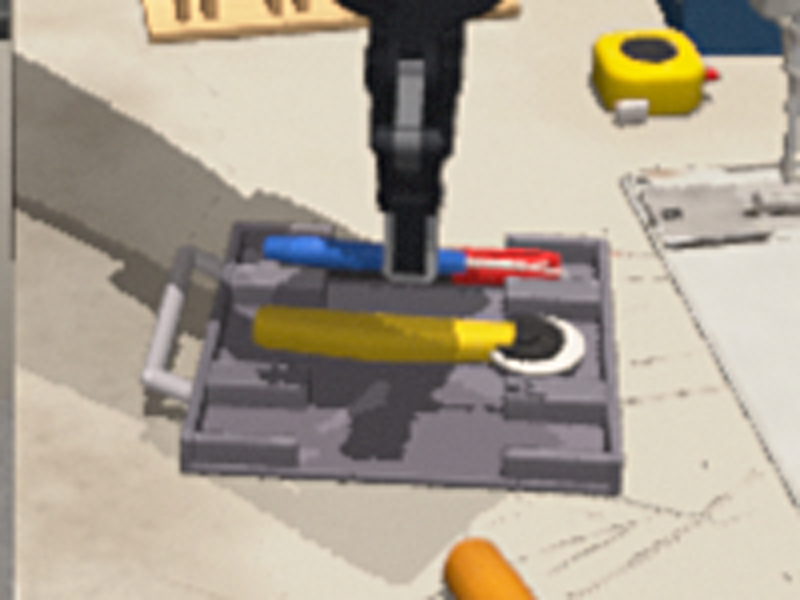

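```bash
python3 -m creep '[0,0.03,0.7,0,0,0.03,1.4,0,0,0.03,2.1,0,0,0.03,2.8,0,0,0.03,3.1,0,0,0.03,3.1,0,0,0.03,3.1,0]';python3 -m creep '[0,0,0.1,0,0,0,0.2,0,0,0,0.25,0,0,0,0.25,0,0,0,0.25,0]'
```

```text
time: 55.37
eef_pos: [0.4894, -0.4158, 0.0168]
tcp_rot: [0.993, -0.118, -0.0, -0.0]
contact_force: [-0.6, 0.5, -0.4]
opening: 0.13
time: 55.78
eef_pos: [0.4894, -0.4161, 0.0106]
tcp_rot: [0.993, -0.118, 0.0, 0.0]
contact_force: [0.7, -0.1, 0.4]
opening: 0.127
```

```bash
python3 -m creep '[0,0,0.05,0,0,0,0.09,0,0,0,0.09,0,0,0,0.09,0]';python3 -m creep '[0,0,0,0,0,0,0,0,0,0,0,0,0,0,0,0,0,0,0,0]' 150; python3 -m creep '[0,0,-0.8,0,0,0,-1.8,0,0,0,-3,0,0,0,-4.4,0,0,0,-6,0,0,0,-8,0,0,0,-10,0,0,0,-10,0,0,0,-10,0,0,0,-10,0]'
python3 - <<'E'
from h import *
C,im=snap("wrist","wr"); snap("side","sr"); snap("scene","cr")
cv2.imwrite("pics/wrz.png",cv2.resize(im[80:290,220:420,::-1],None,fx=2.8,fy=2.8,interpolation=cv2.INTER_CUBIC))
E
```

```text
time: 56.12
eef_pos: [0.4892, -0.4159, 0.0079]
tcp_rot: [0.993, -0.118, -0.0, -0.0]
contact_force: [-0.5, -0.0, -0.7]
opening: 0.128
time: 56.53
eef_pos: [0.4893, -0.416, 0.0081]
tcp_rot: [0.993, -0.118, 0.0, 0.0]
contact_force: [0.5, -0.7, 0.3]
opening: 0.417
time: 57.37
eef_pos: [0.4897, -0.4164, 0.2599]
tcp_rot: [0.993, -0.118, 0.001, 0.001]
contact_force: [-0.1, 0.0, -0.1]
opening: 0.414
```

View pics/wr.png

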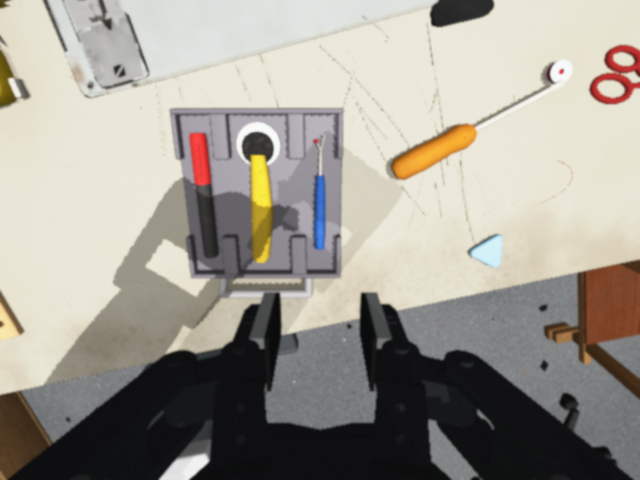

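View pics/sr.png

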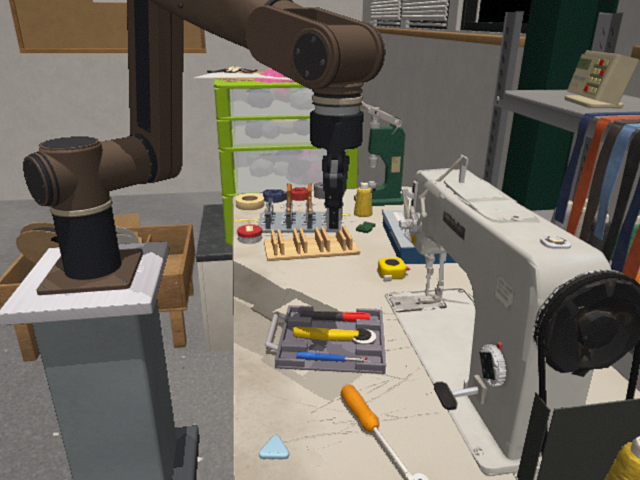

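View pics/cr.png

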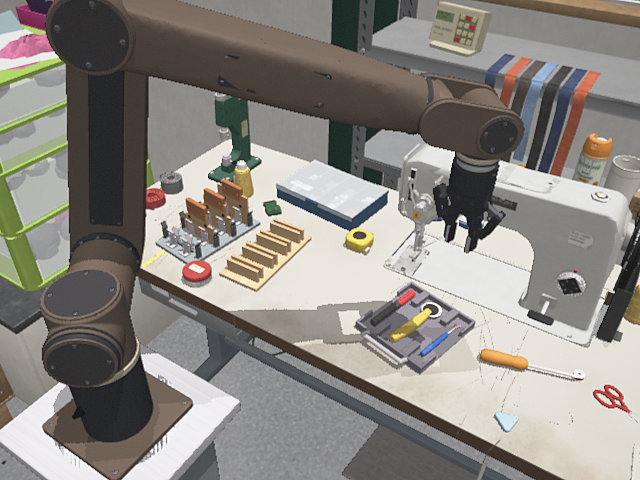

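Run:
```python
from h import *
C,im=snap("wrist","ws")
c,s=np.cos(TR[2]),np.sin(TR[2])
def tf(p): d=p[:2]-TR[:2]; return np.round([c*d[0]+s*d[1],-s*d[0]+c*d[1]],4)
for n,z in (("marker_mid",.018),("rotary_cutter_mid",.016),("seam_ripper_mid",.012)):
    for d in imaging.silhouettes("wrist",n)[:1]:
        m,a,b=axis(d["mask"]); print(n,round(d["p"],2),d["mask"].sum(),"ends tray frame",tf(unproj(a,z,C)),tf(unproj(b,z,C)))
shift([.53,.17,.29],-.127)
```

```text
marker_mid 0.62 2115 ends tray frame [0.0691 0.0608] [-0.0694  0.059 ]
rotary_cutter_mid 0.72 2128 ends tray frame [0.069  0.0614] [-0.0703  0.0596]
seam_ripper_mid 0.6 909 ends tray frame [ 0.0653 -0.0655] [-0.0614 -0.0653]
pos [ 0.4888 -0.4155  0.2561] shift [np.float64(-3.91), np.float64(-23.15), np.float64(-1.3), 16.73]
```

View pics/wrz.png

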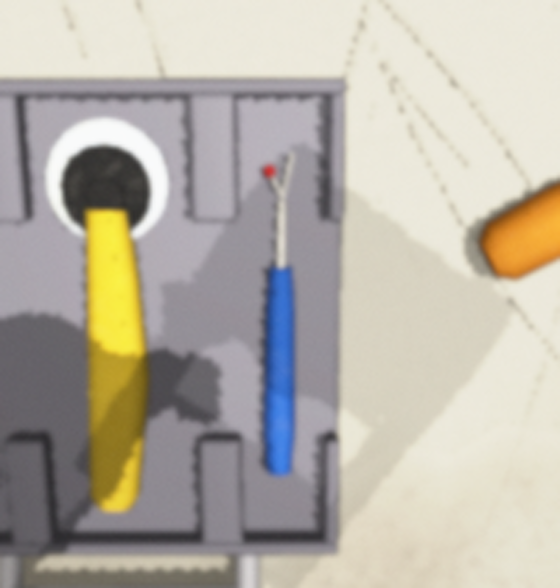

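```bash
python3 -m creep '[-0.2,-1,-0.3,-1, -0.4,-2.4,-0.6,-2.3, -0.6,-3.8,-1,-3.6, -0.9,-5.2,-1.3,-4.9, -1.1,-6.6,-1.3,-6.2, -1.3,-8,-1.3,-7.5, -1.6,-9.4,-1.3,-8.8, -1.8,-10.8,-1.3,-10.1, -2,-12.2,-1.3,-11.4, -2.3,-13.6,-1.3,-12.7, -2.5,-15,-1.3,-14, -2.8,-16.4,-1.3,-15.3, -3,-17.8,-1.3,-16.6, -3.3,-19.2,-1.3,-17.9, -3.5,-20.6,-1.3,-19.2, -3.7,-22,-1.3,-19.2, -3.91,-23.15,-1.3,-19.2, -3.91,-23.15,-1.3,-19.2, -3.91,-23.15,-1.3,-19.2, -3.91,-23.15,-1.3,-19.2]' 0
python3 - <<'E'
from h import *
C,im=snap("wrist","wt"); np.save("Cwt.npy",np.r_[C[1],C[2].ravel()])
a=im.copy()
for y in (-.029,.029,.087):
    for aa,b in ((-.006,-.035),(.006,-.035),(.006,.035),(-.006,.035)):
        u=proj(slot(y+aa,b,.114),C); print(u.round(1),end=" "); cv2.circle(a,tuple(np.int32(u.round())),1,(0,255,0),-1)
    print()
u=proj(slot(0.029,0,.1),C); x0,y0=int(u[0])-110,int(u[1])-100; print(x0,y0)
cv2.imwrite("pics/wtz.png",cv2.resize(a[max(y0,0):y0+200,max(x0,0):x0+250,::-1],None,fx=3.2,fy=3,interpolation=cv2.INTER_CUBIC))
E
```

```text
time: 59.38
eef_pos: [0.5301, 0.1692, 0.29]
tcp_rot: [0.752, 0.659, -0.001, -0.0]
contact_force: [0.3, 0.5, -0.2]
opening: 0.998
[251.8 183.8] [265.3 183.7] [260.7  99.7] [246.2  99.8] 
[316.9 183.4] [330.4 183.3] [330.6  99.2] [316.2  99.3] 
[382. 183.] [395.5 183. ] [400.7  98.8] [386.2  98.9] 
213 41
```

View pics/wtz.png

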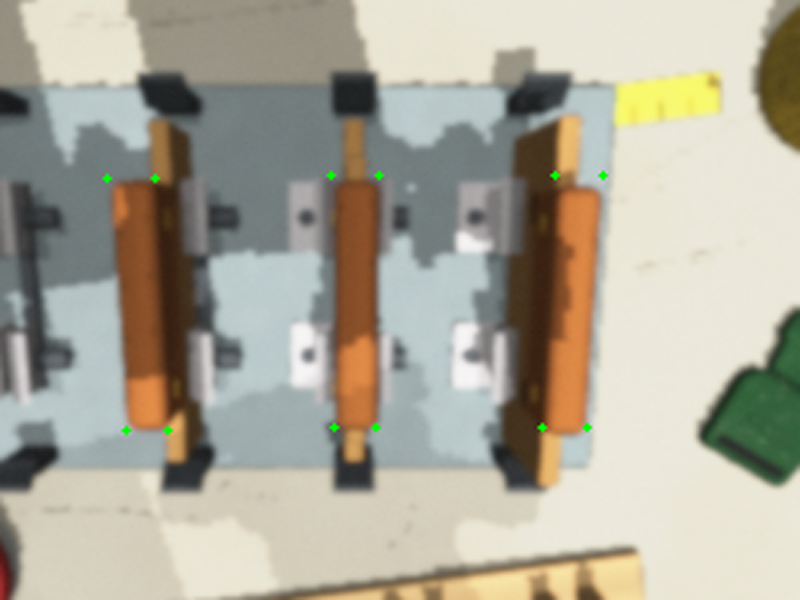

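Run:
```python
from h import *
C,im=snap("scene","cz"); cv2.imwrite("pics/czz.png",cv2.resize(im[210:390,300:500,::-1],None,fx=3.2,fy=3.2,interpolation=cv2.INTER_CUBIC))
```

```text
(no output)
```

View pics/czz.png

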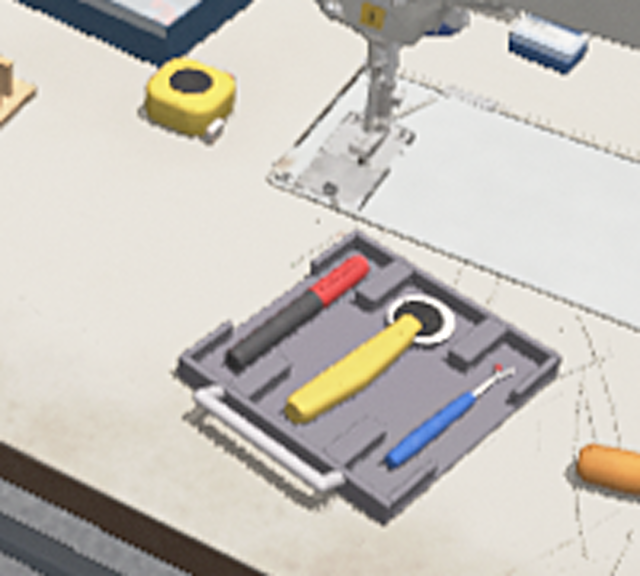

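The picture shows all three tools flat in their bays, with their tips pointing away from the carrying bar at (270,440). The tape measure has not moved.

Run:
```python
from plant import ctrl
print(ctrl.sign_off())
```

```text
the job is handed in; nothing more can be done
None
```

All three templates in the stand are now in the rack, in slots 2, 3 and 4 counting from the -x end. The rotary cutter is in the tray's wide bay, the marker in the left bay and the seam ripper in the right bay. I handed the job in at about 59 s; no verdict was reported.

**Templates:**
- **Seating:** with the gripper shut, I pressed on each bar top and met it at about 114 mm, the height of a fully seated template.
- **Alignment:** the last overhead picture shows all three upright and in line. The one in slot 4 sits about 3 mm off centre along its slot, inside the 8 mm limit.

**Tools:** all three lie flat with their tips away from the carrying bar.
- **Marker and seam ripper:** both measured within 4 mm of their bay centre lines.
- **Cutter:** I checked it only by eye, because in the last check the network mistook the marker for it.

**What went wrong or disagreed:**
- **First insertion:** the template for slot 4 missed the clip mouth by a few millimetres, and the wrist force reached at least 84 N (limit 120 N). It slid 7 to 10 mm up in the grip. I backed off, re-centred, and it then went in cleanly.
- **Side camera:** one reading suggested that template was several millimetres high, but the scene camera and the press check showed it seated.
- **Bystanders:** the tape measure and the pin tin were not disturbed, judging by the pictures. I saw no knock to the cutter.

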